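Rehang the guard door on the dough sheeter

TASK

The washed guard door of the dough sheeter is standing in the drying stand. Hang it back on the machine: lower both hinge knuckles gently onto the two upright hinge pins until they sit fully home, then swing the door fully shut against its stop and let go. Never force the door against the pins or the machine, and leave the tub, the bowl, and the rolling pin where they are.

Things in the scene. Friction and masses are not known exactly. Their poses are not given: they have to be found in the camera images.
- machine: White countertop dough sheeter, 170 deep x 300 wide x 215 mm high, fixed. Origin on the table at the foot of the middle of its open front; x points out of the front (away from the housing), y along the front, z up. The front is the plane x = 0. Near the front's +y end a vertical hinge plate (12 mm off the front at most) holds two steel pins on arms.
- hinge_mark (a point): NOMINAL pin axis at the lower shoulder, machine (35, 105, 40) mm. Two upright 10 mm pins on one axis, 20 mm long, last 6 mm tapered to 7.6, on 18 mm shoulders at machine z 40 and 145 (arms 8 mm thick below); tips at z 60 and 165. The hinge plate is clamped in a slot, so the pins really stand up to 8 mm off this point either way along machine y (x, z true): find them by eye or feel.
- stop (a point): Where the shut door rests: midway between two rubber bumpers (z 60 and 170), on their faces, machine (30, -50, 115) mm; axes as the machine's. Shut, the door is parallel to the front, its middle plane at machine x = 35, its free edge towards -y.
- keeper (a point): Underside of a steel lip, machine (35, -73, 207) mm, spanning y -88 to -58 and out to x = 48. It overhangs the free top corner of the shut door, so the door cannot be lowered in place shut: hang it standing open (free edge out in front of the machine, away from the housing), then swing it in under the lip.
- door: Loose steel-framed clear door, 0.24 to 0.4 kg. Origin on its hinge axis level with its lower edge; x along the door to the free edge, z up. Panel 8 mm thick (y -4..4), x 14..180, z 0..170. Two knuckles on the axis, 28 mm outside, bore 12.4, 24 long, lower faces at z 10 and 115; these land on the pin shoulders: home, the origin is at machine z 30. Turns freely on the pins, stays where left.
- door_grip (a point): Centre of the door's black grip block, 44 (x) x 22 (y) x 36 (z) mm, on the top edge at door x = 65, z = 190 mm, about above the centre of mass; axes as the door's. Grasped across its 44 mm length (fingers closing along door x) it resists tipping best.
- door_heel (a point): The door's origin, on its hinge axis. The upper pin bars the lower knuckle from coming straight down from above: bring the door in level from the front, knuckle faces just above the pin tips (origin at machine z 50 or a little more), then lower.
- door_edge (a point): Middle of the door's free edge: x = 180, z = 85 mm in the door's axes.
- stand: Grey drying stand, fixed: foot 160 x 130 x 12 mm with four 55 mm high cheeks on it (top at 67 mm) that form an 11 mm slot along its x axis. Origin under the foot's centre. The door stands upright in the slot on the foot (its lower edge at z = 12 mm), its x axis along the stand's x axis; lift it at least 60 mm to clear.
- tub: Bystander: loose open white tub, 160 x 220 x 85 mm, origin at its underside's centre.
- bowl: Bystander: loose white bowl, 120 mm across and 50 mm high, origin at its underside's centre.
- rolling_pin: Bystander: loose wooden rolling pin, 330 mm long along its y axis, 38 mm thick, origin at its underside's centre.
Things that resemble listed ones, but are neither listed nor needed, are in the scene too. Of the things like the door, leave any that is green; of the rest the smaller one is meant.

How it is judged:
By the outcome, as a careful person would: the job done as asked, in the order asked, and still so for the second after the job is handed in, with the robot touching nothing.
It also fails if it takes over 72 s, if anything falls off the work surface, if the arm or the gripper's body presses on something with over 40 N, if the wrist force passes 120 N, or if a joint passes its speed limit or range.

ROBOT

A 6-joint arm with a two-finger parallel gripper is mounted at the origin on the work surface. World frame = base frame: x ahead of the robot, y to its left, z up, the work surface at z = 0. Lengths are in m, angles in rad, forces in N, time in s.
With the tool pointing down it reaches from about 0.375 to 0.9 m from the base axis. Payload 3.1 kg.
Tool frame: the origin (TCP) lies midway between the tips of the shut fingers; the grasp point (between the pads) lies 19 mm behind it; z points along the fingers, y is the direction in which the jaws open and shut (so a half turn about z gives the same grasp; the last joint's range is limited). The gripper opens to 85 mm and grips with 20 to 120 N. Pads are 22 mm wide; open, the fingers measure 114 mm over their backs; the gripper's body (76 mm by 85 mm) begins 54 mm behind the grasp point. The pads swing forward as they close: fully open they stand 13 mm farther back than shut.
Start: joints at [-1.399, 0.527, 1.433, -0, 1.181, -0.178], TCP at [0.214, -0.587, 0.193] pointing down, gripper open.
Joint ranges: [-3.08, 3.08], [-0.75, 2.2], [0.22, 2.44], [-1.43, 4.57], [0, 2.65], [-2.85, 2.85]. Speed limits (rad/s): [2.79, 2.79, 3.14, 3.14, 3.14, 3.14].

INTERFACE

Orientations are given as a unit quaternion [x, y, z, w].
In Python, from station import manip gives the robot as it stands. The module is installed in compiled form; this text tells all that it offers.
- The arm moves only by the tool drive_tool, never from a script. Its argument "deltas" is one flat list of numbers, 4 for each row, row after row: the shift along the tool's x, y, z in cm, then the turn about the tool's z in degrees. A call has 1 to 12 rows; each row is the pose to reach, as a shift and turn from the pose measured when the call began, along the tool's axes at that moment; what a row does not reach only later rows make up. A row lasts 1/10 s, in which the tool goes at most 50 mm and 8.59 degrees, less where a joint would pass 70% of its speed; a pose out of reach is approached as far as the arm can. A call with a gripper value outside its range is refused whole. "hand" is the finger opening in cm, from 0 to 8.54, set as the call begins (left out, the last holds). The fingers move at their own pace and stop on an object; "squeeze" is the grip in N (left out, the last holds). Time passes only in rows, so rows that repeat a pose let the fingers close. It gives the time, the measured TCP pose, the force and the opening at its end, in the units of the state.
- manip.sense(): the state, without advancing time (a new reading comes with each control period).
- manip.snapshot(name): name is "scene" or "top"; returns a dict with "frame" (480x640x3 uint8, red, green, blue), "depth" (480x640 float32, m along the optical axis (not along the pixel's ray), 0 where there is no reading), "fx", "fy", "cx", "cy" (pixels), "R" (3x3) and "t" (3): a world point X has camera coordinates R X + t. Camera axes: x right, y down, z forward; pixel columns grow to the right and rows downward; lengths in m; the calibration is good to about 2 mm. A picture is of the moment at which its call begins.
- manip.sign_off(): hands the job in, once; it reports no verdict.
The state is a dict: "t": time; "q": joint angles; "qd": joint speeds; "tau": joint torques, N m; "tcp_pos": TCP position; "tool_rot": TCP orientation; "force": force on the tool from outside, world axes, zero at the start; "ft_torque": the same for the moment, N m; "finger_gap": opening from 0.0 (shut) to 1.0 (fully open).
Only numpy, scipy, OpenCV 4.12 (cv2) and the standard library are available. Lean on these libraries where they do the work, as an engineer would, in place of code of your own. Each camera call takes 0.05 s, during which the arm holds its last target.

## Working session

There is one attempt and no reset: what is moved stays moved. The work goes in short steps, Python scripts to look and compute and a tool call to move; the robot and the scene stay as the last step left them, time stands still between calls to the robot, and variables do not carry over. Pictures are saved under pics/ and viewed, and the job is handed in when it is done.

Besides the shell and the picture viewer there is one more tool, called after "Emit:" as name(argument=value, ...) on one line, values as JSON. drive_tool: Moves the arm, as the interface text tells. Its arguments: {"type":"object","properties":{"deltas":{"type":"array"},"hand":{"type":"number"},"squeeze":{"type":"number"}},"required":["deltas"]}

```bash
mkdir -p pics; cat > h.py <<'E'
import numpy as np, cv2, pickle
def snap(n,tag):
    from station import manip
    s=manip.snapshot(n); pickle.dump(s,open(f'pics/{tag}.pkl','wb'))
    cv2.imwrite(f'pics/{tag}.png',s['frame'][:,:,::-1]); return s
def load(tag): return pickle.load(open(f'pics/{tag}.pkl','rb'))
def cloud(s):
    v,u=np.mgrid[:480,:640]; d=s['depth'].astype(float)
    c=np.stack([(u-s['cx'])/s['fx']*d,(v-s['cy'])/s['fy']*d,d],-1)
    P=(c-s['t'])@s['R']; P[d==0]=np.nan; return P
def ray(s,u,v,z):
    c=np.array([(u-s['cx'])/s['fx'],(v-s['cy'])/s['fy'],1.]); R=np.array(s['R']);o=-R.T@s['t'];d=R.T@c
    return o+d*(z-o[2])/d[2]
def proj(s,X):
    c=np.array(s['R'])@X+s['t']; return np.array([s['fx']*c[0]/c[2]+s['cx'],s['fy']*c[1]/c[2]+s['cy']])
E
python3 - <<'E'
from h import *
from station import manip
print(manip.sense())
for n in('scene','top'):
    s=snap(n,n+'0'); print(n,s['fx'],s['cx'],s['cy'],-s['R'].T@s['t'],s['R'])
E
```

```text
{'t': 0.0, 'q': array([-1.39948557e+00,  5.28464772e-01,  1.43391405e+00, -2.53375497e-05,
        1.18139751e+00, -1.78468510e-01]), 'qd': array([ 0.00108052,  0.00067915, -0.00108194,  0.00031244,  0.00198424,
       -0.00028704]), 'tau': array([-1.46853912e-03, -4.42352808e+01, -1.78025633e+01, -1.87453829e-04,
        8.33822996e-03,  1.04809959e-05]), 'tcp_pos': array([ 0.21408056, -0.58633399,  0.19173084]), 'tool_rot': array([ 9.84744322e-01,  1.74004103e-01, -7.80748946e-06, -1.09187102e-03]), 'force': array([-1.12775597,  0.36378747, -0.99891022]), 'ft_torque': array([ 0.0525285 ,  0.0106667 , -0.04324419]), 'finger_gap': 0.9991835914947873}
scene 511.02571265977434 325.94203684247043 237.7579742012734 [ 1.59177448 -0.0828398   1.01581767] [[ 0.10563006  0.99432012  0.01303031]
 [ 0.64496427 -0.05853139 -0.76196796]
 [-0.75687739  0.08889081 -0.64748362]]
top 516.881375296776 321.654713135428 243.56101392536362 [0.43012527 0.07270063 1.65277947] [[ 0.02604205 -0.99940397  0.022661  ]
 [-0.99628024 -0.02781003 -0.08156159]
 [ 0.08214318 -0.02045268 -0.99641065]]
```

View pics/scene0.png

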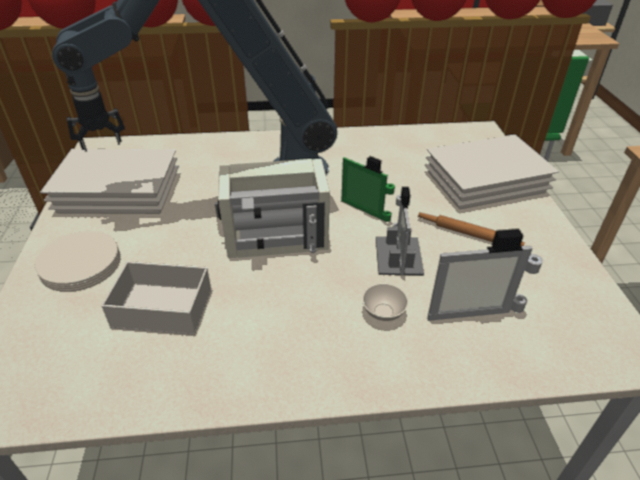

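View pics/top0.png

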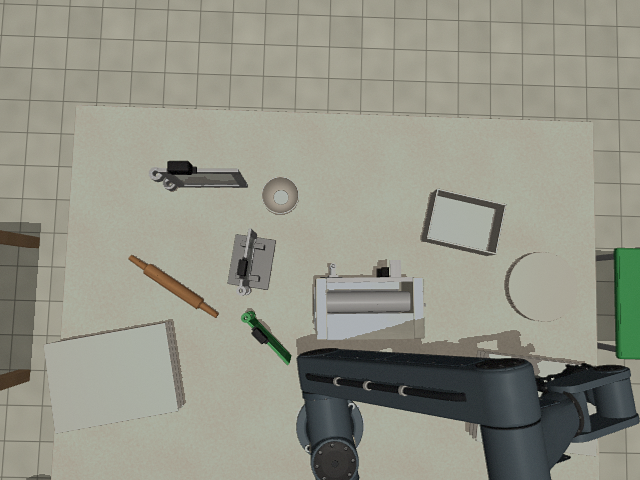

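```bash
python3 - <<'E'
from h import *
a=load('top0')['frame'][215:345,215:435,::-1]; cv2.imwrite('pics/c1.png',cv2.resize(a,None,fx=3.6,fy=3.6,interpolation=2))
a=load('scene0')['frame'][145:285,210:435,::-1]; cv2.imwrite('pics/c2.png',cv2.resize(a,None,fx=3.5,fy=3.5,interpolation=2))
E
```

```text
(no output)
```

View pics/c1.png

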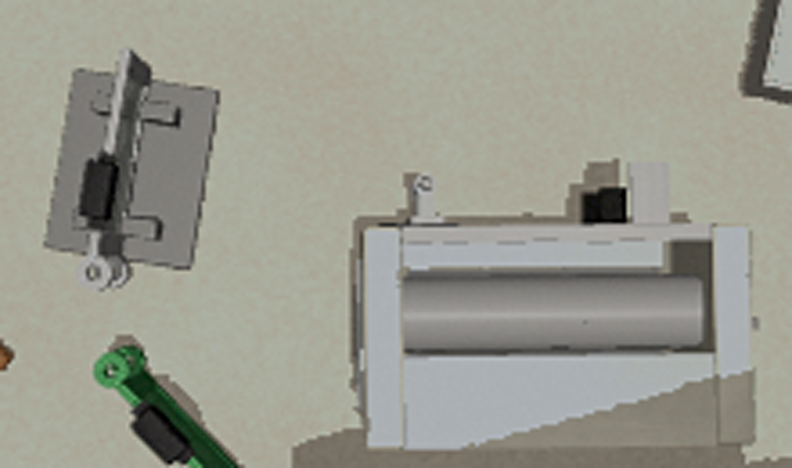

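View pics/c2.png

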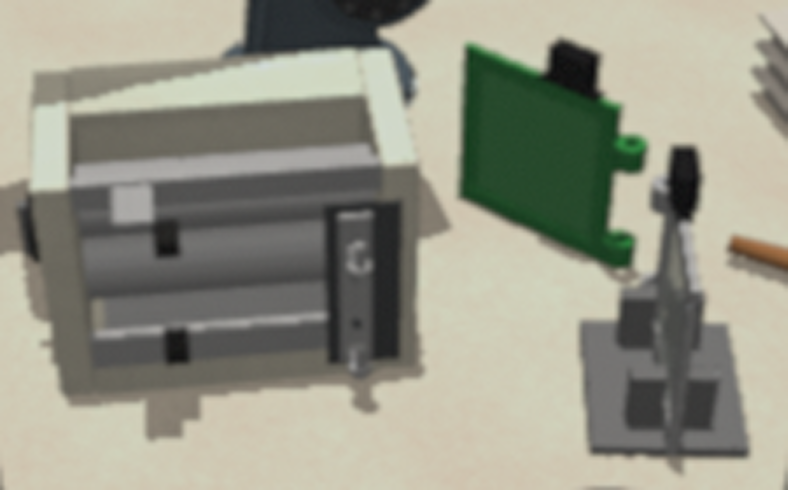

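```bash
python3 - <<'E'
from h import *
s=load('top0'); P=cloud(s); H=cv2.cvtColor(s['frame'],cv2.COLOR_RGB2HSV)
def reg(m,n):
    pts=P[m][:,:2].astype(np.float32); r=cv2.minAreaRect(pts*1000); print(n,m.sum(),r, 'z',np.nanmedian(P[m][:,2]))
v,u=np.mgrid[:480,:640]
Z=P[...,2]
box=lambda a,b,c,d:(u>=a)&(u<=b)&(v>=c)&(v<=d)
reg(box(308,432,270,342)&(abs(Z-.215)<.006),'machine top')
reg(box(225,285,225,302)&(abs(Z-.012)<.005),'foot')
reg(box(225,285,225,302)&(H[...,2]<60)&(Z>.15),'grip top');
m=box(225,285,225,302)&(abs(Z-.182)<.008); reg(m,'door top'); 
for z in(0.145,.165):
  m=box(322,345,258,275)&(abs(Z-z)<.008); print(z,m.sum(),np.nanmean(P[m],0))
print('Z near pin');print(np.round(Z[258:276,326:342]*1000).astype(int))
print('Z near knuckle');print(np.round(Z[284:300,232:254]*1000).astype(int))
print('Z grip');print(np.round(Z[255:282,234:254]*1000).astype(int))
E
```

```text
machine top 3746 ((383.31787109375, -94.41444396972656), (189.1155548095703, 299.93560791015625), 2.2348203659057617) z 0.21579269375180063
foot 1258 ((496.8040771484375, 248.7406005859375), (244.9893035888672, 190.1738739013672), 1.8464823961257935) z 0.012144965192275566
grip top 164 ((503.455322265625, 259.6737976074219), (21.630346298217773, 146.37945556640625), 82.6408462524414) z 0.21909793991547055
door top 139 ((508.5052185058594, 257.9962463378906), (16.84890365600586, 164.99024963378906), 82.43785095214844) z 0.1832745820555333
0.145 44 [0.48137772 0.00809768 0.14587683]
0.165 11 [0.48278913 0.0080246  0.16743113]
Z near pin
[[                  -2                   -2                    3
                     2                    5                    6
                     8                   -1                    5
                    -1                    8                   -2
                     4                    3                   -1
                    -4]
 [                  -3                    3                   -2
                     1                    2
[... 24743 characters left out ...]
            9                   73
                    71                   64]
 [                   9                   14                   10
                    18                   17                   21
                   181                  178                  186
                   165                  137                  118
                    91                   71                   45
                    14                   21                   19
                    15                   17]]<stdin>:14: RuntimeWarning: invalid value encountered in cast
<stdin>:15: RuntimeWarning: invalid value encountered in cast
<stdin>:16: RuntimeWarning: invalid value encountered in cast
```

```bash
cat > m.py <<'E'
from h import *
def ringc(s,P,b,z,tol=.009):
    v,u=np.mgrid[:480,:640]
    m=((u>=b[0])&(u<=b[1])&(v>=b[2])&(v<=b[3])&(abs(P[...,2]-z)<tol)).astype(np.uint8)
    c=max(cv2.findContours(m,0,cv2.CHAIN_APPROX_NONE)[0],key=cv2.contourArea)
    return c[:,0,:].astype(float)
E
python3 - <<'E'
from m import *
s=load('top0'); P=cloud(s); Z=P[...,2]; v,u=np.mgrid[:480,:640]
box=lambda a,b,c,d:(u>=a)&(u<=b)&(v>=c)&(v<=d)
# machine
m=box(308,432,255,345)&(abs(Z-.215)<.006)
fr=[];
for col in range(322,418,2):
    r=np.where(m[:,col])[0]
    if len(r): fr.append(ray(s,col,r.min()-.5,.215)[:2])
fr=np.array(fr); print('front pts x',np.round(fr[:,0],3),'\n y',np.round(fr[:,1],3))
L=[];R=[]
for row in range(285,330,2):
    c=np.where(m[row])[0]; L.append(ray(s,c.min()-.5,row,.215)[:2]);R.append(ray(s,c.max()+.5,row,.215)[:2])
for n,e in(('L',np.array(L)),('R',np.array(R))):
    p=np.polyfit(e[:,0],e[:,1],1); print(n,e.mean(0),np.degrees(np.arctan(p[0])), 'resid',np.std(e[:,1]-np.polyval(p,e[:,0])))
# stand foot edges
m=box(222,285,225,305)&(Z<.02)
# grip top
m=box(225,260,250,285)&(abs(Z-.22)<.01); pts=P[m]; pts=np.array([ray(s,a,b,.220)[:2] for b,a in np.argwhere(m)])
print('grip c',pts.mean(0),cv2.minAreaRect((pts*1000).astype(np.float32)),m.sum())
# panel top strip
m=box(225,265,225,290)&(abs(Z-.184)<.009); pts=np.array([ray(s,a,b,.182)[:2] for b,a in np.argwhere(m)])
ctr=pts.mean(0);U,S,V=np.linalg.svd(pts-ctr);print('panel',ctr,V[0],np.degrees(np.arctan2(V[0][1],V[0][0])), np.ptp(pts@V[0]))
# knuckle
m=box(232,252,285,297)&(abs(Z-.151)<.01); c=ringc(s,P,(232,250,287,297),.151,.01)
print(m.sum(),'ring centre px',cv2.minEnclosingCircle(c.astype(np.float32)),ray(s,*cv2.minEnclosingCircle(c.astype(np.float32))[0],.151))
E
python3 - <<'E'
import sys;sys.path.insert(0,'.')
from h import *
import os
os.chdir('.')
f=load('top0')['frame'][:,:,::-1]
a=cv2.resize(f[255:300,228:258],None,fx=13,fy=13,interpolation=0)
b=cv2.resize(f[255:300,318:348],None,fx=13,fy=13,interpolation=0)
cv2.imwrite('pics/c3.png',np.hstack([a,b])[:600])
E
```

```text
front pts x [0.454 0.454 0.452 0.455 0.455 0.455 0.455 0.455 0.455 0.455 0.456 0.456
 0.456 0.456 0.456 0.456 0.457 0.457 0.457 0.457 0.457 0.457 0.457 0.46
 0.46  0.461 0.461 0.461 0.461 0.461 0.461 0.461 0.462 0.462 0.509 0.509
 0.51  0.51  0.51  0.51  0.463 0.463 0.463 0.458 0.463 0.464 0.464 0.464] 
 y [ 0.04   0.034  0.029  0.023  0.018  0.012  0.006  0.001 -0.005 -0.01
 -0.016 -0.021 -0.027 -0.033 -0.038 -0.044 -0.049 -0.055 -0.06  -0.066
 -0.071 -0.077 -0.083 -0.088 -0.094 -0.099 -0.105 -0.11  -0.116 -0.122
 -0.127 -0.133 -0.138 -0.144 -0.149 -0.154 -0.16  -0.166 -0.171 -0.177
 -0.183 -0.189 -0.194 -0.2   -0.205 -0.211 -0.217 -0.222]
L [0.37244028 0.05549278] 1.3767331135679093 resid 0.0005541438755179676
R [ 0.37994538 -0.24302892] 1.4880590025239053 resid 0.0012293367597883272
grip c [0.47647171 0.26332955] ((476.5638732910156, 263.2483825683594), (23.136388778686523, 43.579097747802734), 82.80252838134766) 130
panel [0.51575153 0.2588413 ] [-0.99212534  0.12524897] 172.8048660580433 0.16469307161127827
70 ring centre px ((240.88775634765625, 290.3775634765625), 5.150096416473389) [0.41199039 0.27127058 0.151     ]
```

View pics/c3.png

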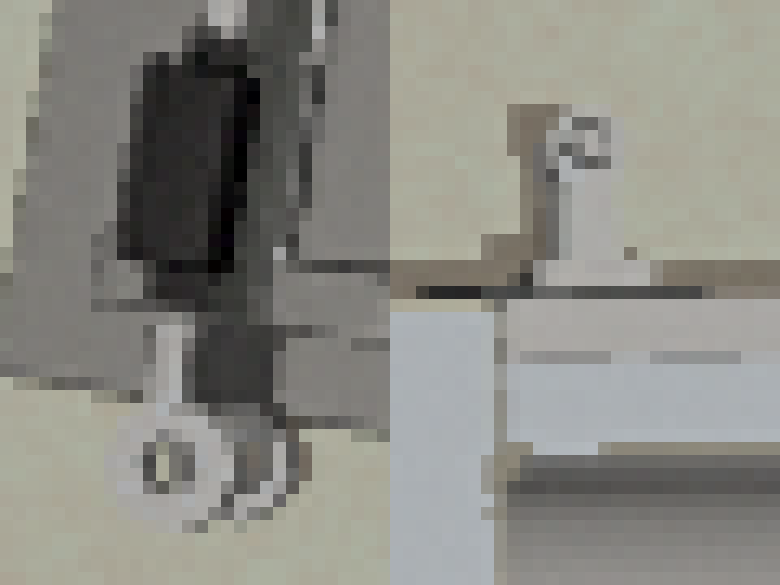

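```bash
python3 - <<'E'
from m import *
s=load('top0'); P=cloud(s); Z=P[...,2]
for z in(.145,.165): print(z,ray(s,332.4,265.6,z))
v,u=np.mgrid[:480,:640]
m=(u>326)&(u<342)&(v<271)&(v>257)&(Z>.13); print(np.argwhere(m)[:,0].min(),np.argwhere(m)[:,1].min(),np.argwhere(m)[:,1].max()); 
m2=m&(Z>.158); print('tip px',np.argwhere(m2).mean(0)[::-1],m2.sum()); c=np.argwhere(m2).mean(0)[::-1];print(ray(s,*c,.165))
f=load('scene0')['frame'][:,:,::-1]
a=cv2.resize(f[200:262,290:335],None,fx=9,fy=9,interpolation=0)
cv2.imwrite('pics/c4.png',a)
s=load('scene0')
for z in(.04,.06,.145,.165): print(proj(s,np.array([.4825,.008,z])))
E
```

```text
0.145 [0.49078057 0.00871125 0.145     ]
0.165 [0.48997601 0.00956004 0.165     ]
263 330 335
tip px [333.  265.5] 8
[0.49031048 0.00783832 0.165     ]
[312.27629019 245.62719356]
[312.24643042 240.38640767]
[312.11341395 217.0402581 ]
[312.08059451 211.28001254]
```

View pics/c4.png

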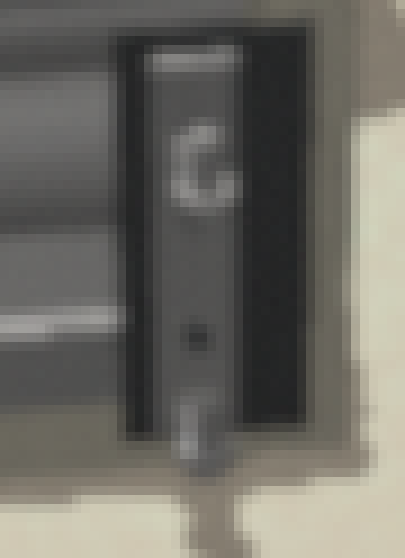

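```bash
cat >> h.py <<'E'
from scipy.spatial.transform import Rotation as Ro
def cur():
    from station import manip
    st=manip.sense(); R=Ro.from_quat(st['tool_rot']).as_matrix(); a=np.degrees(np.arctan2(R[1,1],R[0,1]))
    return st,R,a
def go(*wps):
    st,R,a=cur()
    print('t %.2f'%st['t'],'tcp',np.round(st['tcp_pos'],4),'a %.2f'%a,'F',np.round(st['force'],1),'T',np.round(st['ft_torque'],2),'gap %.3f'%(st['finger_gap']*8.54),'tz',np.round(R[:,2],3))
    for w in wps:
        d=R.T@(np.array(w[:3])-st['tcp_pos'])*100; t=-((w[3]-a+180)%360-180)
        print(w,'->',np.round(d,2),round(t,2))
E
python3 -c "
from h import *
go((.48,-.2,.36,-30),(.4765,.2633,.27,-7.2))"
```

```text
t 0.10 tcp [ 0.2141 -0.5864  0.1918] a -69.96 F [ 0.2  0.  -0.7] T [ 0.02 -0.06  0.02] gap 8.544 tz [-0.     0.002 -1.   ]
(0.48, -0.2, 0.36, -30) -> [ 38.23 -27.22 -16.75] -39.96
(0.4765, 0.2633, 0.27, -7.2) -> [ 53.77 -70.85  -7.66] -62.76
```

Emit:
drive_tool(deltas=[0,0,-8,0,38.2,-27.2,-16.8,-40,38.2,-27.2,-16.8,-40,38.2,-27.2,-16.8,-40,38.2,-27.2,-16.8,-40,38.2,-27.2,-16.8,-40,38.2,-27.2,-16.8,-40,38.2,-27.2,-16.8,-40,38.2,-27.2,-16.8,-40,38.2,-27.2,-16.8,-40,38.2,-27.2,-16.8,-40,38.2,-27.2,-16.8,-40], hand=8.5, squeeze=60)

```text
t: 1.3
tcp_pos: [0.4819, -0.197, 0.3616]
tool_rot: [0.864, 0.503, 0.002, -0.0]
force: [0.1, -1.0, -0.7]
finger_gap: 0.997
```

```bash
python3 -c "
from h import *
go((.4765,.2633,.27,-7.2))"
```

```text
t 1.30 tcp [ 0.4819 -0.197   0.3616] a -29.62 F [ 0.1 -1.  -0.7] T [ 0.01  0.01 -0.03] gap 8.513 tz [ 0.002  0.002 -1.   ]
(0.4765, 0.2633, 0.27, -7.2) -> [ 39.72 -23.23   9.25] -22.42
```

Emit:
drive_tool(deltas=[39.7,-23.2,2,-22.4,39.7,-23.2,2,-22.4,39.7,-23.2,2,-22.4,39.7,-23.2,2,-22.4,39.7,-23.2,4,-22.4,39.7,-23.2,6,-22.4,39.7,-23.2,9,-22.4,39.7,-23.2,9,-22.4,39.7,-23.2,9,-22.4,39.7,-23.2,9.2,-22.4,39.7,-23.2,9.2,-22.4])

```text
t: 2.4
tcp_pos: [0.4748, 0.2646, 0.2676]
tool_rot: [0.749, 0.663, -0.001, -0.001]
force: [-0.3, 0.2, 0.9]
finger_gap: 0.996
```

```bash
python3 -c "
from h import *
go((.4765,.2633,.189,-7.2))
s=snap('top','top1'); cv2.imwrite('pics/c5.png',cv2.resize(s['frame'][215:320,200:300,::-1],None,fx=5,fy=5))"
```

```text
t 2.40 tcp [0.4748 0.2646 0.2676] a -7.01 F [-0.3  0.2  0.9] T [-0.07 -0.03  0.04] gap 8.503 tz [-0.003  0.001 -1.   ]
(0.4765, 0.2633, 0.189, -7.2) -> [-0.11  0.21  7.86] 0.19
```

View pics/c5.png

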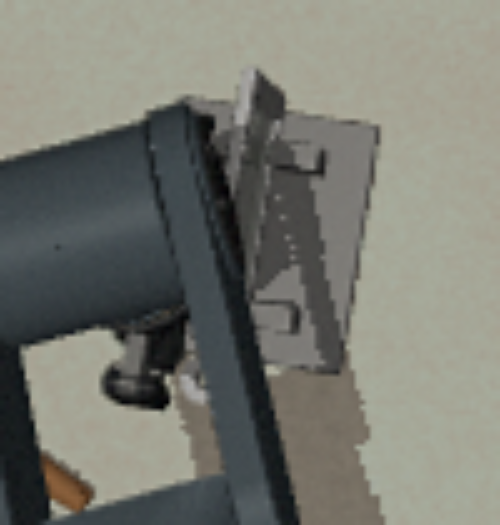

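Emit:
drive_tool(deltas=[-0.1,0.2,3,0.2,-0.1,0.2,6,0.2,-0.1,0.2,7.8,0.2,-0.1,0.2,7.8,0.2,-0.1,0.2,7.8,0.2])

```text
t: 2.95
tcp_pos: [0.4783, 0.2605, 0.1913]
tool_rot: [0.751, 0.66, -0.0, -0.0]
force: [0.3, 0.0, -0.4]
finger_gap: 0.997
```

Emit:
drive_tool(deltas=[0,0,0,0,0,0,0,0,0,0,0,0,0,0,0,0,0,0,0,0,0,0,0,0,0,0,0,0,0,0,0,0], hand=0, squeeze=70)

```text
t: 3.75
tcp_pos: [0.4782, 0.2606, 0.1913]
tool_rot: [0.751, 0.66, -0.0, -0.0]
force: [-0.1, -0.5, 0.8]
finger_gap: 0.002
```

```bash
python3 -c "
from h import *
go((.4765,.2633,.189,-7.2))"
```

```text
t 3.75 tcp [0.4782 0.2606 0.1913] a -7.38 F [-0.1 -0.5  0.8] T [ 0.05 -0.02  0.01] gap 0.016 tz [-0.001 -0.    -1.   ]
(0.4765, 0.2633, 0.189, -7.2) -> [ 0.25 -0.2   0.23] -0.18
```

```bash
python3 -c "
from h import *
s=snap('scene','sc2'); cv2.imwrite('pics/c6.png',cv2.resize(s['frame'][130:290,330:500,::-1],None,fx=4,fy=3.7))
s=snap('top','top2'); cv2.imwrite('pics/c7.png',cv2.resize(s['frame'][205:320,200:300,::-1],None,fx=5,fy=5))"
```

```text
(no output)
```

View pics/c6.png

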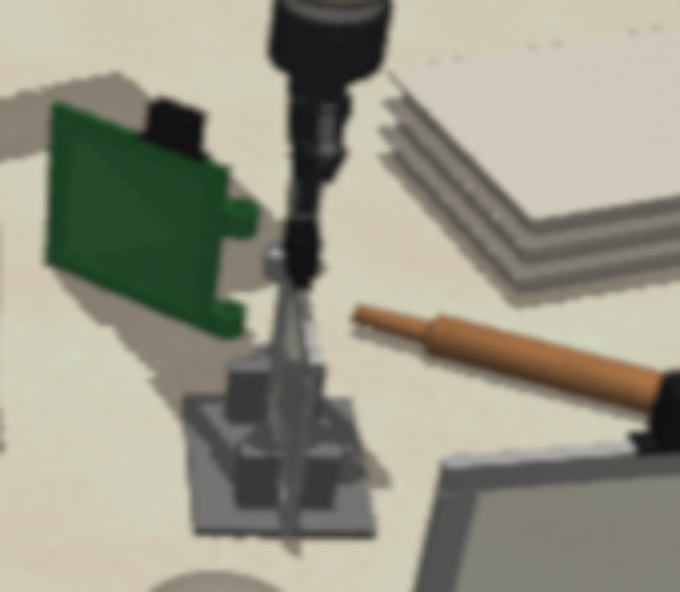

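View pics/c7.png

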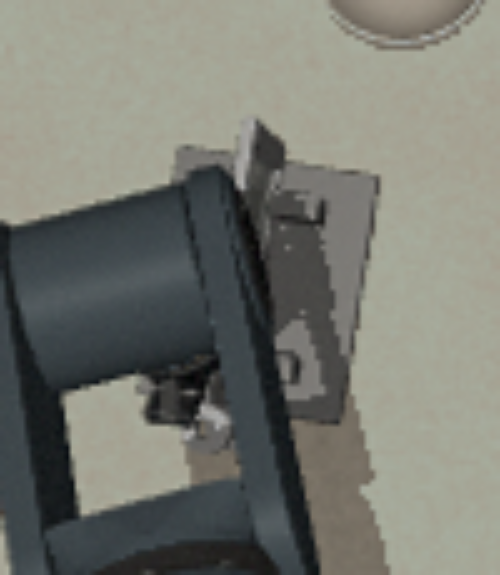

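```bash
python3 -c "
from h import *
s=load('sc2')
st,R,a=cur();print(st['finger_gap'],st['tcp_pos'])
print('tcp',proj(s,st['tcp_pos']),'blocktop',proj(s,np.array([.4765,.2633,.22])),'bot',proj(s,np.array([.4765,.2633,.184])),'body',proj(s,st['tcp_pos']+[0,0,.073]))
i=np.hstack([cv2.resize(load(n)['frame'][155:225,385:425,::-1],None,fx=8,fy=8,interpolation=0) for n in('scene0','sc2')]); cv2.imwrite('pics/c8.png',i)
P=cloud(s); P0=cloud(load('scene0'))
for v in range(165,212,4): print(v,[tuple(np.round(P[v,u]*1000)) for u in(402,405,408)], np.round(P0[v,405]*1000))
"
```

```text
0.0019236112287525488 [0.47823356 0.2605418  0.19129888]
tcp [403.31643053 197.79838329] blocktop [405.34239114 188.7994895 ] bot [403.86342524 199.52410471] body [406.36312058 175.50768845]
165 [(np.float64(492.0), np.float64(241.0), np.float64(307.0)), (np.float64(499.0), np.float64(247.0), np.float64(311.0)), (np.float64(508.0), np.float64(252.0), np.float64(316.0))] [ 18. 392.   1.]
169 [(np.float64(494.0), np.float64(242.0), np.float64(295.0)), (np.float64(494.0), np.float64(250.0), np.float64(295.0)), (np.float64(532.0), np.float64(246.0), np.float64(320.0))] [ 40. 387.  -2.]
173 [(np.float64(476.0), np.float64(248.0), np.float64(271.0)), (np.float64(529.0), np.float64(240.0), np.float64(306.0)), (np.float64(533.0), np.float64(247.0), np.float64(309.0))] [ 69. 380.  -1.]
177 [(np.float64(484.0), np.float64(247.0), np.float64(264.0)), (np.float64(520.0), np.float64(245.0), np.float64(288.0)), (np.float64(510.0), np.float64(256.0), np.float64(281.0))] [ 93. 375.  -2.]
181 [(np.float64(486.0), np.float64(248.0), np.float64(252.0)), (np.float64(497.0), np.float64(253.0), np.float64
[... 770 characters left out ...]
float64(259.0), np.float64(209.0)), (np.float64(500.0), np.float64(266.0), np.float64(209.0))] [504. 257. 212.]
201 [(np.float64(503.0), np.float64(250.0), np.float64(199.0)), (np.float64(505.0), np.float64(258.0), np.float64(200.0)), (np.float64(nan), np.float64(nan), np.float64(nan))] [502. 259. 198.]
205 [(np.float64(498.0), np.float64(253.0), np.float64(182.0)), (np.float64(503.0), np.float64(260.0), np.float64(185.0)), (np.float64(259.0), np.float64(348.0), np.float64(-2.0))] [507. 259. 188.]
209 [(np.float64(477.0), np.float64(262.0), np.float64(151.0)), (np.float64(516.0), np.float64(258.0), np.float64(181.0)), (np.float64(280.0), np.float64(343.0), np.float64(-2.0))] [516. 258. 182.]
```

View pics/c8.png

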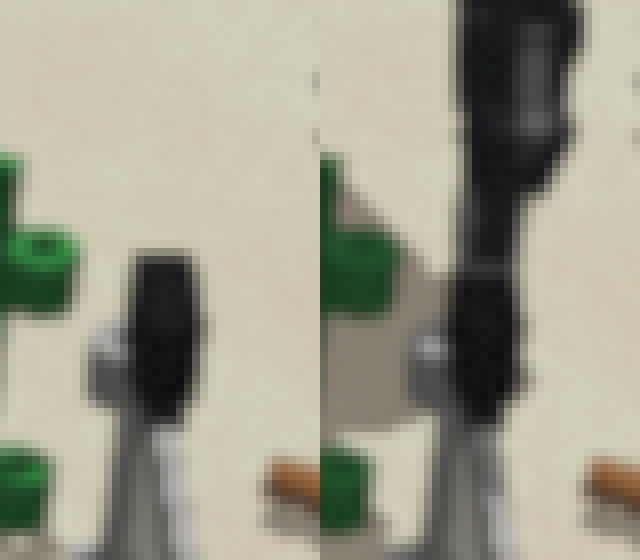

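```bash
python3 -c "
from h import *
s=load('scene0');P=cloud(s);print(proj(s,np.array([.214,-.586,.192])))
f=s['frame'];cv2.imwrite('pics/c9.png',cv2.resize(f[85:165,55:140,::-1],None,fx=7,fy=7,interpolation=0))
D=np.hypot(P[...,0]-.214,P[...,1]+.586)
m=(D<.09)&(P[...,2]>.15)
v,u=np.nonzero(m)
for r in range(v.min(),v.max()+1,2):
  q=P[r][m[r]]
  if len(q): print(r,u[v==r].min(),u[v==r].max(),np.round(q[:, 2].min(),3),np.round(np.median(q,0),3))
" | tail -25
```

```text
102 73 102 0.378 [ 0.247 -0.575  0.395]
104 74 103 0.37 [ 0.249 -0.575  0.39 ]
106 74 104 0.362 [ 0.248 -0.575  0.385]
108 75 115 0.345 [ 0.245 -0.572  0.377]
110 76 116 0.343 [ 0.246 -0.569  0.371]
112 76 117 0.34 [ 0.241 -0.563  0.363]
114 77 118 0.335 [ 0.239 -0.566  0.357]
116 77 119 0.328 [ 0.221 -0.574  0.341]
118 66 120 0.321 [ 0.227 -0.591  0.339]
120 66 121 0.312 [ 0.23  -0.592  0.334]
122 67 122 0.305 [ 0.234 -0.586  0.329]
124 67 123 0.295 [ 0.228 -0.585  0.32 ]
126 68 123 0.29 [ 0.221 -0.576  0.31 ]
128 68 124 0.289 [ 0.224 -0.58   0.306]
130 68 120 0.285 [ 0.23  -0.603  0.303]
132 69 118 0.279 [ 0.242 -0.617  0.304]
134 69 119 0.271 [ 0.238 -0.628  0.296]
136 70 119 0.265 [ 0.243 -0.631  0.292]
138 70 120 0.259 [ 0.244 -0.632  0.287]
140 78 121 0.25 [ 0.224 -0.585  0.267]
142 79 119 0.248 [ 0.239 -0.627  0.271]
144 79 119 0.242 [ 0.241 -0.628  0.266]
146 80 85 0.259 [ 0.241 -0.63   0.259]
148 81 85 0.249 [ 0.239 -0.634  0.252]
150 84 86 0.244 [ 0.238 -0.629  0.245]
```

View pics/c9.png

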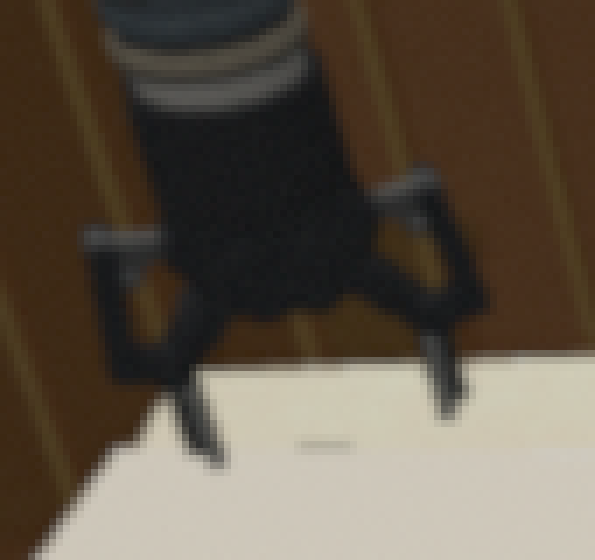

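```bash
python3 -c "
from h import *
s=load('scene0');P=cloud(s)
for a in((78,88),(114,122)):
  for r in(140,142,144,146,148,150):
    q=P[r,a[0]:a[1]]; q=q[(q[:,2]>.2)&(q[:,0]<.35)]
    if len(q): print(a,r,len(q),np.round(np.median(q,0),3))
print(proj(s,np.array([.214,-.586,.235])))
s=load('sc2');P=cloud(s)
for r in range(178,192): print(r,[tuple(np.round(P[r,u]*1000).tolist()) for u in(401,403,405,407,409)])
s=load('top2');P=cloud(s);Z=P[...,2]
v,u=np.mgrid[:480,:640]
m=(u>225)&(u<250)&(v>275)&(v<300)&(abs(Z-.151)<.01); print(m.sum(),np.nanmean(P[m],0))
m=(u>225)&(u<265)&(v>220)&(v<250)&(abs(Z-.184)<.009); print('panel',m.sum(),np.nanmean(P[m],0))
"
```

```text
(78, 88) 140 6 [ 0.24  -0.63   0.278]
(78, 88) 142 5 [ 0.239 -0.632  0.271]
(78, 88) 144 6 [ 0.242 -0.632  0.267]
(78, 88) 146 6 [ 0.241 -0.63   0.259]
(78, 88) 148 5 [ 0.239 -0.634  0.252]
(78, 88) 150 3 [ 0.238 -0.629  0.245]
(114, 122) 140 6 [ 0.206 -0.539  0.254]
(114, 122) 142 3 [ 0.211 -0.542  0.251]
(114, 122) 144 1 [ 0.207 -0.54   0.242]
[102.99172447 147.96535817]
178 [(102.0, 358.0, 1.0), (506.0, 244.0, 275.0), (513.0, 247.0, 280.0), (510.0, 253.0, 278.0), (512.0, 258.0, 279.0)]
179 [(110.0, 356.0, 2.0), (485.0, 250.0, 258.0), (493.0, 254.0, 264.0), (492.0, 259.0, 262.0), (494.0, 264.0, 264.0)]
180 [(107.0, 358.0, -4.0), (485.0, 251.0, 255.0), (492.0, 254.0, 259.0), (489.0, 261.0, 257.0), (495.0, 264.0, 261.0)]
181 [(476.0, 249.0, 246.0), (485.0, 251.0, 252.0), (497.0, 253.0, 260.0), (490.0, 261.0, 255.0), (486.0, 267.0, 251.0)]
182 [(474.0, 250.0, 241.0), (492.0, 250.0, 253.0), (494.0, 254.0, 255.0), (495.0, 259.0, 255.0), (489.0, 267.0, 250.0)]
183 [(478.0, 249.0, 241.0), (486.0, 252.0, 246.0), (490.0, 256.0, 249.0), (492.0, 261.0, 250.0), (488.0, 267.0, 247.0)]
184 [(485
[... 328 characters left out ...]
(488.0, 269.0, 237.0)]
187 [(484.0, 248.0, 232.0), (488.0, 253.0, 235.0), (490.0, 258.0, 236.0), (492.0, 262.0, 237.0), (490.0, 269.0, 235.0)]
188 [(469.0, 253.0, 218.0), (486.0, 253.0, 230.0), (484.0, 260.0, 228.0), (487.0, 264.0, 230.0), (168.0, 372.0, 3.0)]
189 [(474.0, 252.0, 218.0), (474.0, 258.0, 218.0), (474.0, 263.0, 217.0), (478.0, 267.0, 220.0), (172.0, 371.0, 1.0)]
190 [(473.0, 253.0, 214.0), (479.0, 256.0, 218.0), (478.0, 262.0, 217.0), (481.0, 267.0, 219.0), (480.0, 273.0, 218.0)]
191 [(475.0, 253.0, 212.0), (483.0, 256.0, 217.0), (480.0, 262.0, 215.0), (483.0, 267.0, 217.0), (486.0, 271.0, 219.0)]
64 [0.41277504 0.26957674 0.15206001]
panel 45 [0.57006747 0.25176442 0.18231602]
```

Emit:
drive_tool(deltas=[0.2,-0.2,-0.5,-0.2,0.2,-0.2,-0.5,-0.2,0.2,-0.2,-0.5,-0.2,0.2,-0.2,-0.5,-0.2,0.2,-0.2,-0.5,-0.2,0.2,-0.2,-0.5,-0.2,0.2,-0.2,-0.5,-0.2,0.2,-0.2,-0.5,-0.2], hand=8.5)

```text
t: 4.65
tcp_pos: [0.4765, 0.2628, 0.1962]
tool_rot: [0.75, 0.661, -0.0, -0.0]
force: [-0.4, -0.1, -0.1]
finger_gap: 0.997
```

```bash
python3 -c "
from h import *
go((.4765,.2633,.154,-7.2))"
```

```text
t 4.65 tcp [0.4765 0.2628 0.1962] a -7.19 F [-0.4 -0.1 -0.1] T [-0.02  0.    0.03] gap 8.512 tz [-0.001 -0.    -1.   ]
(0.4765, 0.2633, 0.154, -7.2) -> [ 0.06 -0.    4.22] 0.01
```

Emit:
drive_tool(deltas=[0,0,1.5,0,0,0,2.5,0,0,0,3.5,0,0,0,4.2,0,0,0,4.2,0,0,0,4.2,0])

```text
t: 5.25
tcp_pos: [0.4766, 0.2628, 0.1541]
tool_rot: [0.75, 0.661, -0.0, -0.0]
force: [0.5, 0.2, -0.1]
finger_gap: 0.994
```

```bash
python3 -c "
from h import *
go((.4765,.2633,.154,-7.2))
s=snap('scene','sc3'); cv2.imwrite('pics/c10.png',cv2.resize(s['frame'][155:225,375:435,::-1],None,fx=8,fy=8,interpolation=0))"
```

```text
t 5.25 tcp [0.4766 0.2628 0.1541] a -7.19 F [ 0.5  0.2 -0.1] T [-0.04  0.04 -0.  ] gap 8.489 tz [-0.001 -0.    -1.   ]
(0.4765, 0.2633, 0.154, -7.2) -> [ 0.05 -0.01  0.01] 0.01
```

View pics/c10.png

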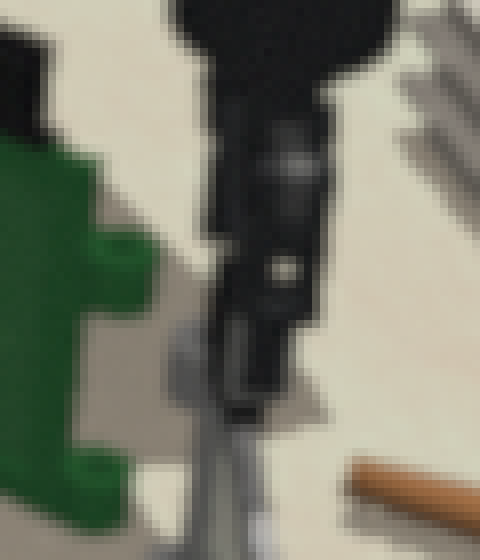

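Emit:
drive_tool(deltas=[0,0,0,0,0,0,0,0,0,0,0,0,0,0,0,0,0,0,0,0,0,0,0,0,0,0,0,0], hand=0, squeeze=70)

```text
t: 6.0
tcp_pos: [0.4777, 0.263, 0.1551]
tool_rot: [0.75, 0.661, 0.001, 0.0]
force: [1.0, -0.1, 6.0]
finger_gap: 0.498
```

```bash
python3 -c "
from h import *
go((.4765,.2633,.154,-7.2))
s=snap('scene','sc4'); cv2.imwrite('pics/c11.png',cv2.resize(s['frame'][155:225,375:435,::-1],None,fx=8,fy=8,interpolation=0))"
```

```text
t 6.00 tcp [0.4777 0.263  0.1551] a -7.19 F [ 1.  -0.1  6. ] T [-0.04 -0.09  0.05] gap 4.251 tz [ 0.002  0.    -1.   ]
(0.4765, 0.2633, 0.154, -7.2) -> [ 0.01 -0.12  0.11] 0.01
```

View pics/c11.png

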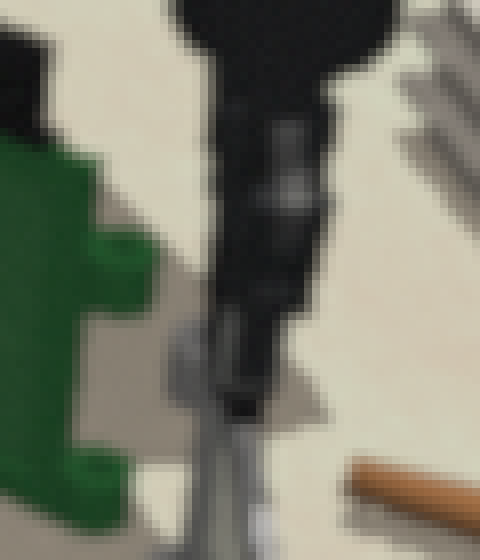

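Emit:
drive_tool(deltas=[0,0,-1,0,0,0,-2.5,0,0,0,-4.5,0,0,0,-6.5,0,0,0,-8,0,0,0,-9,0,0,0,-9,0,0,0,-9,0])

```text
t: 6.85
tcp_pos: [0.4767, 0.2628, 0.2444]
tool_rot: [0.75, 0.661, -0.0, 0.0]
force: [0.1, -0.4, -3.0]
finger_gap: 0.5
```

```bash
python3 -c "
from h import *
go()
s=snap('scene','sc5'); cv2.imwrite('pics/c12.png',cv2.resize(s['frame'][120:290,340:480,::-1],None,fx=4,fy=3.5))
s=snap('top','top5'); cv2.imwrite('pics/c13.png',cv2.resize(s['frame'][205:320,200:300,::-1],None,fx=5,fy=5))"
```

```text
t 6.85 tcp [0.4767 0.2628 0.2444] a -7.19 F [ 0.1 -0.4 -3. ] T [-0.03  0.    0.02] gap 4.274 tz [-0. -0. -1.]
```

View pics/c12.png

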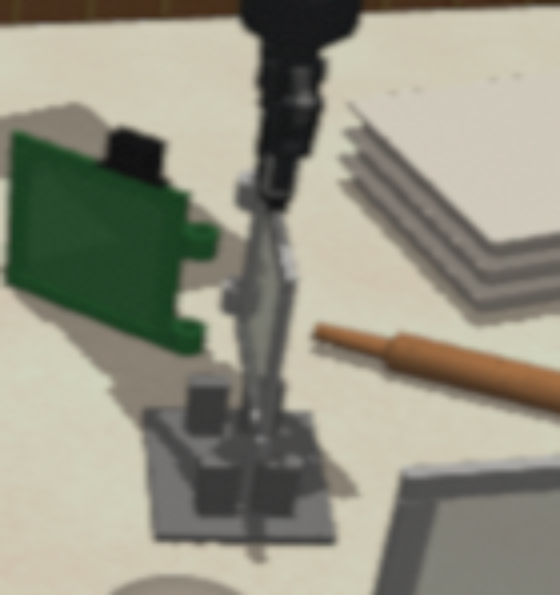

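View pics/c13.png

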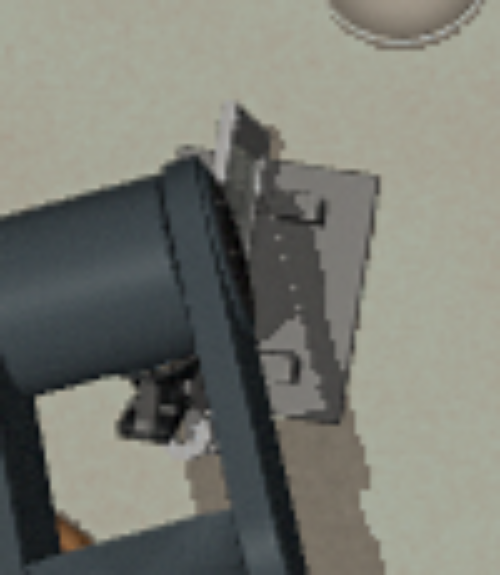

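```bash
python3 -c "
from h import *
go((.61,.0004,.245,-7.2))
s=load('top5');P=cloud(s);Z=P[...,2];v,u=np.mgrid[:480,:640]
m=(u>228)&(u<248)&(v>285)&(v<300)&(abs(Z-.24)<.012); print(m.sum(),np.nanmean(P[m],0))
m=(u>225)&(u<265)&(v>220)&(v<250)&(abs(Z-.272)<.012); p=P[m];print('panel',m.sum(),p.mean(0)); 
k=(p-p.mean(0)); print(np.polyfit(p[:,0],p[:,2],1))
"
```

```text
t 6.95 tcp [0.4765 0.2627 0.2439] a -7.19 F [ 0.4  0.1 -2.7] T [-0.05 -0.    0.  ] gap 4.260 tz [-0.001 -0.    -1.   ]
(0.61, 0.0004, 0.245, -7.2) -> [-24.35  16.53  -0.11] 0.01
54 [0.40837504 0.26761323 0.23977051]
panel 57 [0.56748751 0.25137506 0.27171402]
[-0.03448705  0.29128499]
```

Emit:
drive_tool(deltas=[-4,2.7,0,0,-8,5.5,0,0,-12,8.2,0,0,-16,10.9,0,0,-20,13.6,0,0,-23,15.6,0,0,-24.3,16.5,0,0,-24.3,16.5,0,0,-24.3,16.5,0,0,-24.3,16.5,0,0])

```text
t: 7.95
tcp_pos: [0.6086, 0.0028, 0.2434]
tool_rot: [0.749, 0.662, -0.001, -0.001]
force: [-0.3, -0.3, -3.1]
finger_gap: 0.502
```

```bash
python3 -c "
from h import *
go((.5557+.03,.0004,.206,-7.2))
s=snap('scene','sc6'); cv2.imwrite('pics/c14.png',cv2.resize(s['frame'][130:290,250:390,::-1],None,fx=5,fy=3.7))
s=snap('top','top6'); cv2.imwrite('pics/c15.png',cv2.resize(s['frame'][200:320,280:400,::-1],None,fx=5,fy=5))"
```

```text
t 7.95 tcp [0.6086 0.0028 0.2434] a -7.09 F [-0.3 -0.3 -3.1] T [-0.04 -0.01  0.02] gap 4.284 tz [-0.003  0.001 -1.   ]
(0.5857, 0.0004, 0.206, -7.2) -> [-0.52 -2.23  3.75] 0.11
```

View pics/c14.png

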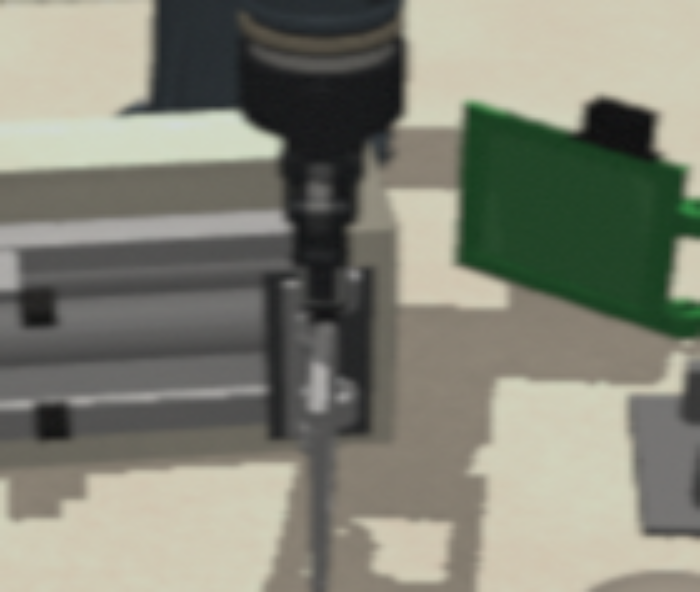

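View pics/c15.png

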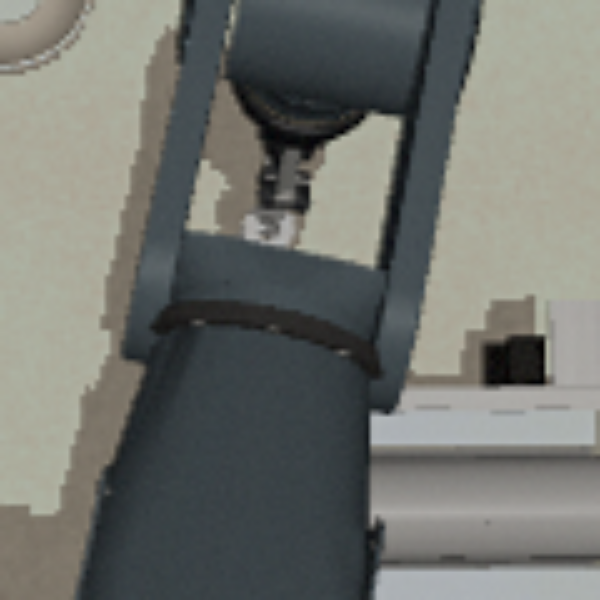

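```bash
python3 -c "
from m import *
s=load('top6');P=cloud(s);Z=P[...,2];v,u=np.mgrid[:480,:640]
m=(u>322)&(u<345)&(v>240)&(v<256)&(abs(Z-.239)<.012)
print(np.argwhere(m).min(0),np.argwhere(m).max(0),m.sum(),np.nanmean(P[m],0))
for r in range(240,252): print(r,np.nan_to_num(np.round(Z[r,326:343]*1000)).astype(int).tolist())
cv2.imwrite('pics/c16.png',cv2.resize(s['frame'][225:255,320:350,::-1],None,fx=18,fy=18,interpolation=0))
"
```

```text
[241 328] [248 338] 51 [0.54473545 0.01219188 0.24019587]
240 [5, -1, 1, -1, -2, 5, 390, 386, 385, 387, 388, 395, 388, 384, 390, 387, -1]
241 [1, 6, 5, -5, -1, 241, 241, 381, 242, 385, 386, 386, 384, 384, 385, 391, 4]
242 [4, 0, -2, -1, 238, 239, 242, 240, 239, 241, 245, 243, -2, 383, 385, 4, 5]
243 [2, -2, -2, 239, 239, 247, 237, 238, 242, 240, 237, 244, 6, -2, -2, -1, 5]
244 [6, -3, -4, 244, 244, 240, 133, 131, 137, 236, 239, 240, 241, -3, -7, -1, -2]
245 [2, -8, 240, 237, 242, 137, 139, 136, 132, 224, 242, 244, 0, 5, 8, 2, 4]
246 [0, 9, 234, 242, 237, 128, 134, 131, 135, 134, 241, 239, 242, 0, -4, -1, 7]
247 [650, 131, 230, 241, 242, 236, -7, 117, 139, 241, 243, 240, 1, -1, 0, 5, 2]
248 [655, 653, 652, 652, 653, 652, 241, 238, 241, 239, 238, 241, -2, 2, 2, 5, -7]
249 [652, 653, 653, 653, 652, 654, 650, 653, 650, 652, 649, -4, -7, -3, 0, 1, 3]
250 [651, 654, 657, 656, 654, 656, 653, 653, 655, 654, 652, 654, 653, 652, 653, 651, 5]
251 [655, 655, 653, 654, 660, 656, 654, 653, 656, 651, 654, 658, 654, 654, 655, 654, 653]
```

View pics/c16.png

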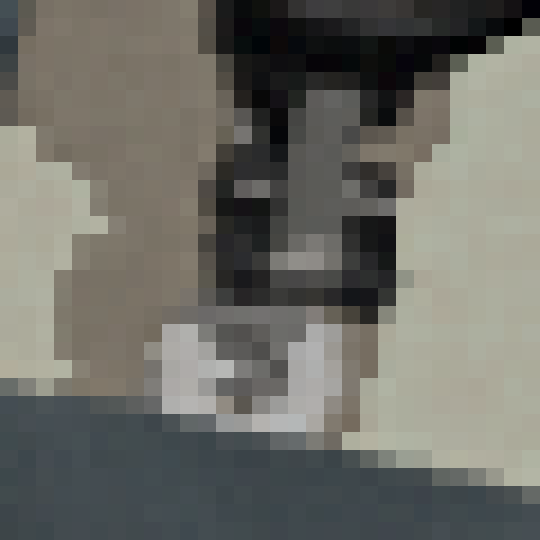

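```bash
python3 -c "
from m import *
s=load('top6');print(ray(s,333.0,245.5,.240))
a=np.radians(-7.09);print(np.array([.6086,.0028])-.065*np.array([np.cos(a),np.sin(a)]))
go((.5557+.03,.0004,.206,-7.2))
"
```

```text
[0.54212642 0.01243897 0.24      ]
[0.54409702 0.01082284]
t 8.05 tcp [0.609  0.0027 0.2439] a -7.07 F [-0.4  0.3 -3.4] T [ 0.02 -0.05  0.  ] gap 4.258 tz [-0.002  0.    -1.   ]
(0.5857, 0.0004, 0.206, -7.2) -> [-0.52 -2.28  3.79] 0.13
```

Emit:
drive_tool(deltas=[-0.2,-1,1.5,0.1,-0.5,-2.3,3,0.1,-0.5,-2.3,3.8,0.1,-0.5,-2.3,3.8,0.1,-0.5,-2.3,3.8,0.1,-0.5,-2.3,3.8,0.1])

```text
t: 8.65
tcp_pos: [0.5869, 0.0006, 0.2069]
tool_rot: [0.75, 0.662, 0.0, 0.0]
force: [-0.2, -0.2, -2.1]
finger_gap: 0.501
```

```bash
cat > look.py <<'E'
from m import *
import sys
tag=sys.argv[1]
st,R,a=cur(); tp=st['tcp_pos']; d=np.array([np.cos(np.radians(a)),np.sin(np.radians(a))])
o=tp[:2]-.065*d; zt=tp[2]-.1436+.139
s=snap('top',tag);P=cloud(s);Z=P[...,2];v,u=np.mgrid[:480,:640]
c=proj(s,np.array([*o,zt])); print('kin origin',o,'ztop',zt,'px',c)
m=(np.hypot(u-c[0],v-c[1])<9)&(abs(Z-zt)<.012)
print('ring',m.sum(),np.argwhere(m).min(0),np.argwhere(m).max(0),np.round(np.nanmean(P[m],0),4))
c=np.round(c).astype(int)
for r in range(c[1]-7,c[1]+8): print(r,c[0]-8,np.nan_to_num(np.round(Z[r,c[0]-8:c[0]+9]*1000)).astype(int).tolist())
cv2.imwrite(f'pics/{tag}c.png',cv2.resize(s['frame'][c[1]-15:c[1]+15,c[0]-15:c[0]+15,::-1],None,fx=16,fy=16,interpolation=0))
E
python3 look.py top7; python3 -c "
from h import *
go()
s=snap('scene','sc7'); cv2.imwrite('pics/c17.png',cv2.resize(s['frame'][180:280,280:350,::-1],None,fx=7,fy=6,interpolation=0))"
```

```text
kin origin [0.52244815 0.00867544] ztop 0.20230674605582216 px [333.57016669 253.55057009]
ring 37 [250 328] [257 338] [0.5226 0.0101 0.2032]
247 326 [4, 3, 1, -1, 4, 1, 351, 353, 346, 351, 353, 355, 352, 346, 343, 339, 1]
248 326 [2, 5, 0, -4, 9, 346, 356, 354, 355, 350, 351, 354, 351, 350, 348, 353, 2]
249 326 [-4, -2, 2, 7, -3, 348, 351, 347, 350, 355, 348, 350, 353, 352, 349, 352, 1]
250 326 [-3, 5, -3, -2, 205, 200, 344, 351, 353, 352, 349, 354, 354, 349, 346, 349, 0]
251 326 [3, 2, 6, 187, 210, 202, 200, 347, 202, 350, 351, 348, 348, 349, 352, 1, 1]
252 326 [-6, 1, 7, 203, 202, 201, 202, 198, 0, 199, 204, 0, 7, 347, 346, 12, 5]
253 326 [3, -1, 186, 205, 205, 198, 104, 98, 95, 198, 206, 204, 0, 4, 5, -1, -5]
254 326 [-8, 1, 198, 203, 200, 96, 91, 99, 98, 187, 203, 203, 210, 10, -4, 2, 2]
255 326 [626, 104, 183, 209, 203, 207, 7, 86, 94, 188, 199, 207, 206, 2, 0, -5, 4]
256 326 [628, 623, 625, 627, 627, 626, 203, 0, 96, 202, 201, 206, -3, -1, -6, 4, 1]
257 326 [628, 629, 631, 628, 626, 628, 623, 628, 631, 627, 207, 207, -2, 6, 10, 3, 0]
258 326 [627, 626, 626, 633, 633, 632, 627, 630, 629, 628, 629, 627, 632, 628, 628, -4, 0]
259 326 [629, 628, 631, 633, 630, 632, 633, 632, 631, 629, 631, 630, 631, 628, 628, 624, 625]
260 326 [632, 630, 634, 626, 633, 633, 634, 0, 630, 631, 630, 629, 627, 627, 631, 627, 629]
261 326 [632, 632, 632, 636, 636, 634, 630, 635, 632, 634, 633, 628, 631, 632, 630, 0, 631]
t 8.70 tcp [0.5867 0.0006 0.2068] a -7.15 F [-0.3 -0.1 -2.8] T [ 0.    0.   -0.02] gap 4.333 tz [ 0.001 -0.    -1.   ]
```

View pics/top7c.png

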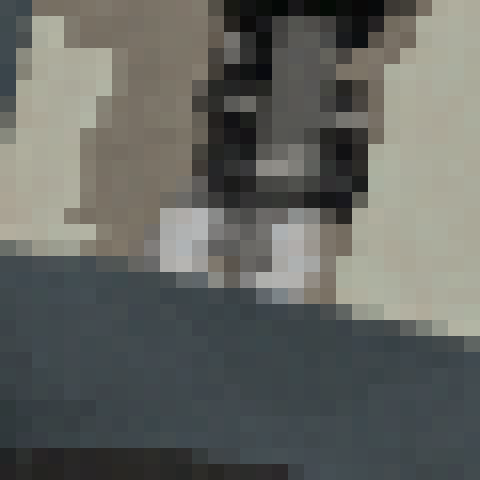

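View pics/c17.png

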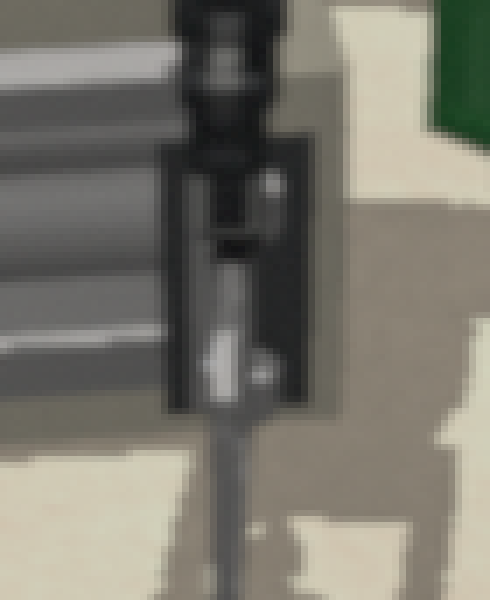

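```bash
python3 -c "
from h import *
print(ray(load('top7'),333.2,254,.2023))
go((.555,.0002,.206,-7.2))"
```

```text
[0.52115381 0.00968627 0.2023    ]
t 8.75 tcp [5.865e-01 5.000e-04 2.067e-01] a -7.16 F [ 0.4 -0.2 -2.5] T [ 0.03 -0.01  0.03] gap 4.282 tz [ 0. -0. -1.]
(0.555, 0.0002, 0.206, -7.2) -> [-0.42 -3.12  0.07] 0.04
```

Emit:
drive_tool(deltas=[-0.1,-0.8,0.1,0,-0.2,-1.6,0.1,0,-0.3,-2.4,0.1,0,-0.4,-3.1,0.1,0,-0.4,-3.1,0.1,0,-0.4,-3.1,0.1,0])

```text
t: 9.35
tcp_pos: [0.5553, 0.0003, 0.2059]
tool_rot: [0.75, 0.661, 0.0, 0.0]
force: [-0.1, 0.4, -3.1]
finger_gap: 0.498
```

```bash
python3 look.py top8; python3 -c "
from h import *
go((.555,.0002,.206,-7.2))
s=snap('scene','sc8'); cv2.imwrite('pics/c18.png',cv2.resize(s['frame'][180:280,280:350,::-1],None,fx=7,fy=6,interpolation=0))"
```

```text
kin origin [0.4908284  0.00843111] ztop 0.20134288533289982 px [333.36965413 264.80220489]
ring 49 [262 328] [270 338] [0.4855 0.0113 0.2021]
258 325 [0, -4, 1, 4, -3, -1, 65, 341, 336, 338, 349, 357, 350, 351, 337, 339, 336]
259 325 [-2, 2, 5, -5, 4, 5, 298, 350, 346, 346, 348, 353, 352, 350, 341, 334, -2]
260 325 [-1, -1, -5, -2, -3, -2, 346, 352, 350, 350, 354, 354, 351, 349, 347, 345, 7]
261 325 [0, -4, 6, 1, 1, 4, 347, 350, 351, 351, 353, 353, 355, 343, 350, 344, 3]
262 325 [0, -2, 2, -1, 204, 204, 343, 350, 350, 351, 356, 353, 347, 345, 353, 351, 344]
263 325 [3, 8, -2, 98, 204, 201, 348, 348, 348, 349, 349, 350, 345, 345, 352, 343, 346]
264 325 [4, 5, -2, 200, 204, 199, 207, 144, 164, 149, 199, 348, 349, 349, 346, 352, 0]
265 325 [0, -4, 98, 200, 197, 207, 148, 161, 167, 162, 201, 202, 205, 1, -6, 3, 0]
266 325 [-1, -3, 96, 204, 204, 203, 147, 167, 168, 161, 204, 198, 205, 205, 1, 2, -2]
267 325 [7, 4, 94, 190, 200, 202, 203, 155, 165, 150, 201, 203, 202, 9, -6, 0, 2]
268 325 [8, 0, 97, 97, 204, 203, 203, 205, 210, 205, 203, 204, 202, 5, 3, 4, 1]
269 325 [628, 3, 76, 97, 96, 207, 202, 204, 200, 199, 198, 197, -1, 3, 4, -5, 6]
270 325 [630, 631, 633, 630, 629, 627, 195, 202, 205, 200, 2, 2, 2, 2, -4, 6, -3]
271 325 [630, 631, 630, 633, 631, 632, 631, 627, 627, 631, 0, 4, 2, -6, 7, 2, 2]
272 325 [633, 630, 631, 633, 632, 634, 635, 633, 634, 633, 628, 628, 631, 633, 6, 10, 4]
t 9.40 tcp [5.557e-01 3.000e-04 2.059e-01] a -7.17 F [ 0.9  0.5 -3.1] T [-0.03 -0.06  0.03] gap 4.299 tz [ 0.001 -0.    -1.   ]
(0.555, 0.0002, 0.206, -7.2) -> [-0.02 -0.07 -0.01] 0.03
```

View pics/top8c.png

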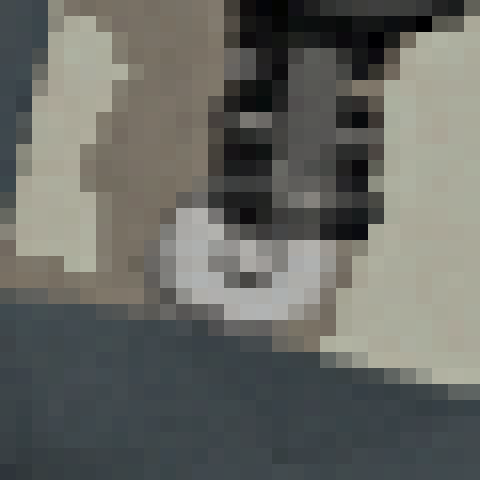

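View pics/c18.png

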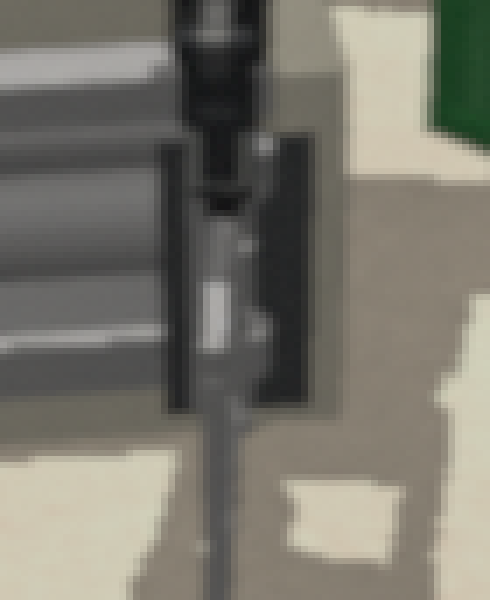

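```bash
python3 -c "
from h import *
s=load('top8')
a=ray(s,333,265.5,.165); print(a, proj(s,np.array([a[0],a[1],.2013])))
print(ray(s,332.8,265.4,.2013))
f=s['frame'].astype(int)
g=cv2.cvtColor(s['frame'],cv2.COLOR_RGB2GRAY)
print(g[260:273,325:342])"
```

```text
[0.49031048 0.00783832 0.165     ] [333.57522643 264.99275292]
[0.48910776 0.0099899  0.2013    ]
[[112 114 115 117 116 121  63  28  28  36 103  86  77  70  33  10  95]
 [108 113 114 112 116 112  77  62  61  64 100  93  96  82  39  24 141]
 [112 111 113 112  94 105  53  30  31  34  89 114 130  93  68  55  72]
 [112 113 110  96 167 177 116  40  13  35  59  65  71  47  31  26  60]
 [113 116 113 125 169 173 178 103  78  60  70  70  75  32  16  11 168]
 [113 113 107 142 172 175 153 148 174 140 129 170 177 153 121 130 168]
 [113  99 103 125 167 173 125 121 169 157 129 171 176 151 113 164 173]
 [114 114  94 127 172 177 174 104  71 106 166 173 173 135 107 162 170]
 [119 120  98  82 144 174 175 174 174 173 175 174 163 117 162 170 169]
 [ 84  96  89 103  85  95 108 171 178 178 176 153 133 109 164 169 168]
 [ 72  70  68  71  75  64  79 101 100  97 113 116 114 110 164 169 171]
 [ 73  68  70  67  65  63  64  66  74  74 101 107 117 172 176 175 169]
 [ 71  68  70  70  68  65  66  65  64  63  65  64  64 100 124 151 173]]
```

Emit:
drive_tool(deltas=[0.05,-0.05,0.4,0,0.05,-0.05,0.8,0,0.05,-0.05,1.1,0,0.05,-0.05,1.3,0,0.05,-0.05,1.5,0,0.05,-0.05,1.5,0])

```text
t: 10.05
tcp_pos: [0.5555, 0.0006, 0.1906]
tool_rot: [0.75, 0.662, 0.0, 0.001]
force: [-0.2, -0.6, -3.1]
finger_gap: 0.499
```

```bash
python3 -c "
from h import *
go((.555,0,.175,-7.2))"
```

```text
t 10.05 tcp [0.5555 0.0006 0.1906] a -7.15 F [-0.2 -0.6 -3.1] T [-0.21 -0.08  0.03] gap 4.259 tz [ 0.001 -0.001 -1.   ]
(0.555, 0, 0.175, -7.2) -> [-0.06 -0.04  1.56] 0.05
```

Emit:
drive_tool(deltas=[-0.08,-0.04,0,0,-0.08,-0.04,0,0,-0.08,-0.04,0.2,0,-0.08,-0.04,0.4,0,-0.08,-0.04,0.4,0])

```text
t: 10.55
tcp_pos: [0.5553, -0.0004, 0.1865]
tool_rot: [0.75, 0.662, 0.0, 0.001]
force: [0.1, -0.6, -2.6]
finger_gap: 0.501
```

```bash
python3 -c "
from h import *
go((.555,0,.175,-7.2))"; python3 look.py top9
```

```text
t 10.55 tcp [ 5.553e-01 -4.000e-04  1.865e-01] a -7.14 F [ 0.1 -0.6 -2.6] T [-0.21 -0.28  0.03] gap 4.281 tz [ 0.002 -0.001 -1.   ]
(0.555, 0, 0.175, -7.2) -> [ 0.04 -0.04  1.15] 0.06
kin origin [0.49082627 0.00770066] ztop 0.18187644963983735 px [333.31658664 265.08750262]
ring 36 [262 328] [269 337] [0.4873 0.01   0.1827]
258 325 [1, 4, 2, 3, -5, 2, -3, 324, 322, 321, 332, 330, 333, 334, 317, 316, -5]
259 325 [2, 2, 0, 2, 7, 1, 282, 325, 324, 319, 333, 332, 333, 333, 316, 316, -3]
260 325 [0, 4, -1, 3, 8, 5, 289, 326, 334, 329, 333, 328, 330, 318, 327, 323, 0]
261 325 [6, -4, 7, -4, -3, 8, 327, 333, 331, 329, 331, 331, 331, 329, 332, 329, 3]
262 325 [6, 2, -1, 5, 1, 181, 330, 331, 333, 326, 329, 326, 332, 332, 328, 328, 328]
263 325 [-5, 2, 8, 5, 184, 182, 323, 329, 329, 332, 330, 329, 331, 329, 326, 330, 1]
264 325 [4, 2, -4, 82, 182, 184, 181, 149, 327, 325, 328, 330, 322, 332, 331, 327, -3]
265 325 [3, -3, 0, 185, 186, 188, 153, 165, 162, 157, 179, 188, 180, 1, -3, 328, 2]
266 325 [-1, -2, 73, 184, 185, 185, 150, 169, 168, 168, 174, 188, 184, -2, 4, -1, 1]
267 325 [4, 0, 79, 166, 180, 184, 185, 158, 162, 148, 181, 179, 181, -1, 2, 0, -2]
268 325 [613, 615, 614, 614, 184, 183, 181, 187, 178, 180, 182, 179, 184, -5, -1, 8, -5]
269 325 [613, 615, 618, 616, 616, 612, 615, 615, 609, 183, 183, 182, 3, 6, 1, -6, 5]
270 325 [617, 618, 615, 615, 615, 615, 615, 616, 617, 616, 619, 617, 613, 6, -7, 0, -3]
271 325 [615, 615, 620, 616, 619, 615, 622, 618, 616, 617, 617, 617, 616, 615, 617, 618, 614]
272 325 [622, 620, 618, 621, 620, 618, 623, 620, 619, 619, 618, 620, 617, 619, 615, 617, 618]
```

View pics/top9c.png

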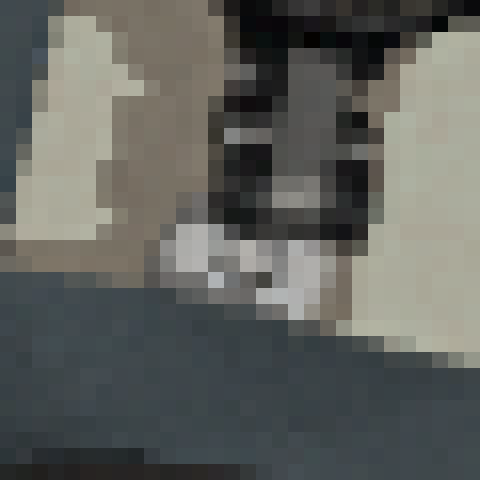

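Emit:
drive_tool(deltas=[0,0,0.15,0,0,0,0.3,0,0,0,0.3,0])

```text
t: 10.9
tcp_pos: [0.5554, -0.0004, 0.1834]
tool_rot: [0.75, 0.662, 0.0, 0.001]
force: [1.5, -0.6, -3.7]
finger_gap: 0.504
```

```bash
python3 -c "
from h import *
go((.555,0,.175,-7.2))"
```

```text
t 10.90 tcp [ 5.554e-01 -4.000e-04  1.834e-01] a -7.15 F [ 1.5 -0.6 -3.7] T [-0.18 -0.24 -0.03] gap 4.304 tz [ 0.002 -0.001 -1.   ]
(0.555, 0, 0.175, -7.2) -> [ 0.04 -0.05  0.84] 0.05
```

Emit:
drive_tool(deltas=[0,0.03,0.15,0,0,0.03,0.3,0,0,0.03,0.45,0,0,0.03,0.6,0,0,0.03,0.6,0])

```text
t: 11.4
tcp_pos: [0.5556, -0.0005, 0.1771]
tool_rot: [0.75, 0.662, 0.0, 0.001]
force: [0.5, 0.3, -3.4]
finger_gap: 0.504
```

```bash
python3 -c "
from h import *
go((.555,0,.1736,-7.2))"
```

```text
t 11.40 tcp [ 5.556e-01 -5.000e-04  1.771e-01] a -7.15 F [ 0.5  0.3 -3.4] T [-0.06 -0.11  0.01] gap 4.303 tz [ 0.002 -0.001 -1.   ]
(0.555, 0, 0.1736, -7.2) -> [ 0.04 -0.07  0.35] 0.05
```

Emit:
drive_tool(deltas=[0,0,0.1,0,0,0,0.2,0,0,0,0.3,0,0,0,0.3,0])

```text
t: 11.8
tcp_pos: [0.5556, -0.0005, 0.174]
tool_rot: [0.75, 0.662, 0.0, 0.001]
force: [0.4, -0.2, -3.7]
finger_gap: 0.503
```

```bash
python3 -c "
from h import *
go((.555,0,.1736,-7.2))"
```

```text
t 11.80 tcp [ 5.556e-01 -5.000e-04  1.740e-01] a -7.15 F [ 0.4 -0.2 -3.7] T [-0.13 -0.17  0.04] gap 4.292 tz [ 0.002 -0.001 -1.   ]
(0.555, 0, 0.1736, -7.2) -> [ 0.04 -0.07  0.04] 0.05
```

Still carrying the full weight; continue in 1 mm steps.

Emit:
drive_tool(deltas=[0,0,0.1,0,0,0,0.1,0])

```text
t: 12.0
tcp_pos: [0.5558, -0.0005, 0.1734]
tool_rot: [0.75, 0.662, 0.0, 0.001]
force: [0.7, 0.6, 1.6]
finger_gap: 0.504
```

Emit:
drive_tool(deltas=[0,0,0.1,0,0,0,0.1,0])

```text
t: 12.2
tcp_pos: [0.5559, -0.0005, 0.1733]
tool_rot: [0.75, 0.662, 0.0, 0.001]
force: [-0.4, 0.1, 5.2]
finger_gap: 0.498
```

```bash
python3 look.py top10 | sed -n '1,2p'; python3 -c "
from h import *
go()
s=snap('scene','sc10'); cv2.imwrite('pics/c20.png',cv2.resize(s['frame'][150:300,240:390,::-1],None,fx=4,fy=4))"
```

```text
kin origin [0.49138082 0.00759572] ztop 0.1687140478853654 px [333.15093799 265.0790737 ]
ring 33 [262 328] [268 337] [0.4902 0.0096 0.1684]
t 12.25 tcp [ 5.559e-01 -5.000e-04  1.733e-01] a -7.14 F [-1.8  0.5  5.8] T [0.01 0.54 0.04] gap 4.315 tz [ 0.002 -0.001 -1.   ]
```

View pics/c20.png

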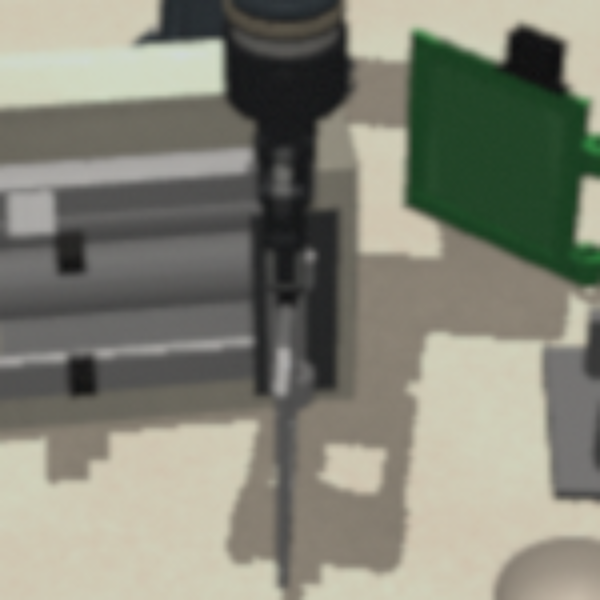

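Emit:
drive_tool(deltas=[0,0,-0.1,0,0,0,-0.1,0,0,0,-0.1,0,0,0,-0.1,0,0,0,-0.1,0,0,0,-0.1,0], hand=8.5)

```text
t: 12.9
tcp_pos: [0.5559, -0.0005, 0.1742]
tool_rot: [0.75, 0.662, 0.0, 0.001]
force: [-0.7, -0.7, 0.4]
finger_gap: 0.995
```

Emit:
drive_tool(deltas=[0,0,-1.5,0,0,0,-4,0,0,0,-7,0,0,0,-7,0,0,0,-7,0])

```text
t: 13.4
tcp_pos: [0.5558, -0.0004, 0.2446]
tool_rot: [0.75, 0.662, 0.001, 0.002]
force: [-0.4, 0.4, -1.9]
finger_gap: 0.998
```

```bash
cat > sw.py <<'E'
from h import *
pin=np.array([.4912,.0078])
def wp(th,r=.112,d=.015,z=.145):
    t=np.radians(th); p=pin+r*np.array([np.cos(t),np.sin(t)])+d*np.array([-np.sin(t),np.cos(t)])
    return (*np.round(p,4),z,th)
E
python3 look.py top11 | sed -n '1,2p';python3 -c "
from sw import *
go(wp(-7.2,d=.04,z=.235),wp(-7.2,d=.04))
s=snap('scene','sc11'); cv2.imwrite('pics/c21.png',cv2.resize(s['frame'][150:300,240:390,::-1],None,fx=4,fy=4))"
```

```text
kin origin [0.49134722 0.00769628] ztop 0.24001937365580217 px [334.28220252 264.04568367]
t 13.45 tcp [ 5.550e-01 -3.000e-04  2.436e-01] a -7.15 F [ 0.3  0.3 -1. ] T [-0.04  0.04  0.06] gap 8.482 tz [ 0.001 -0.001 -1.   ]
(np.float64(0.6073), np.float64(0.0334), 0.235, -7.2) -> [3.99 4.77 0.86] 0.05
(np.float64(0.6073), np.float64(0.0334), 0.145, -7.2) -> [4.   4.75 9.86] 0.05Traceback (most recent call last):
  File "look.py", line 9, in <module>
    print('ring',m.sum(),np.argwhere(m).min(0),np.argwhere(m).max(0),np.round(np.nanmean(P[m],0),4))
                         ~~~~~~~~~~~~~~~~~~^^^
    return umr_minimum(a, axis, None, out, keepdims, initial, where)
ValueError: zero-size array to reduction operation minimum which has no identity
```

View pics/c21.png

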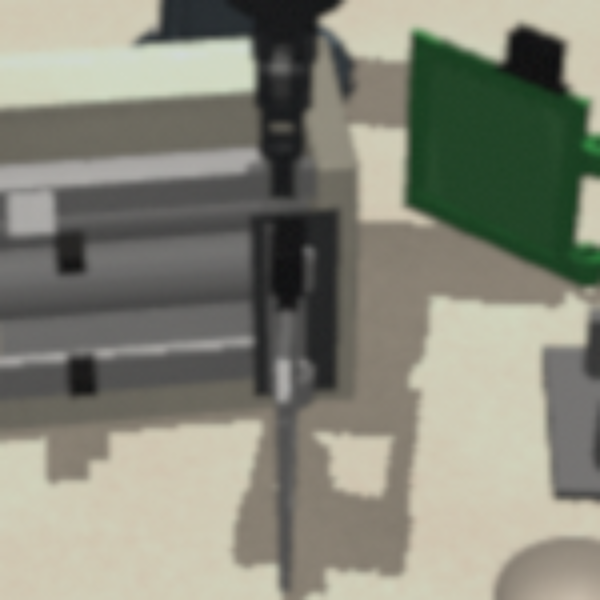

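```bash
python3 -c "
from h import *
s=load('top11');P=cloud(s);Z=P[...,2];v,u=np.mgrid[:480,:640]
m=(u>326)&(u<342)&(v>255)&(v<272)&(Z>.13)&(Z<.25); print(m.sum(),np.round(np.nanmedian(P[m],0),4))"
```

```text
49 [0.4857 0.0135 0.1693]
```

Emit:
drive_tool(deltas=[2,2.4,0,0,4,4.8,0,0,4,4.8,0,0,4,4.8,0,0,4,4.8,0,0,4,4.8,0,0,4,4.8,0,0], hand=0)

```text
t: 14.2
tcp_pos: [0.6066, 0.0331, 0.243]
tool_rot: [0.75, 0.661, -0.001, 0.0]
force: [0.8, -0.4, -0.3]
finger_gap: -0.002
```

Emit:
drive_tool(deltas=[0,0,3,0,0,0,6,0,0,0,9,0,0,0,9.9,0,0,0,9.9,0,0,0,9.9,0])

```text
t: 14.8
tcp_pos: [0.6076, 0.0327, 0.1453]
tool_rot: [0.75, 0.661, 0.0, 0.001]
force: [0.0, 0.2, 0.9]
finger_gap: -0.001
```

```bash
python3 -c "
from sw import *
go(*[wp(t) for t in(-7.2,-12,-17,-22,-27,-32,-37,-42,-47,-52)])
s=snap('scene','sc12'); cv2.imwrite('pics/c22.png',cv2.resize(s['frame'][150:300,240:390,::-1],None,fx=4,fy=4))"
```

```text
t 14.80 tcp [0.6076 0.0327 0.1453] a -7.20 F [0.  0.2 0.9] T [ 0.06 -0.01 -0.02] gap -0.008 tz [ 0.002 -0.001 -1.   ]
(np.float64(0.6042), np.float64(0.0086), 0.145, -7.2) -> [-2.44 -0.03  0.03] 0.0
(np.float64(0.6039), np.float64(-0.0008), 0.145, -12) -> [-3.37  0.06  0.03] 4.8
(np.float64(0.6027), np.float64(-0.0106), 0.145, -17) -> [-4.36  0.06  0.03] 9.8
(np.float64(0.6007), np.float64(-0.0202), 0.145, -22) -> [-5.34 -0.02  0.03] 14.8
(np.float64(0.5978), np.float64(-0.0297), 0.145, -27) -> [-6.32 -0.19  0.03] 19.8
(np.float64(0.5941), np.float64(-0.0388), 0.145, -32) -> [-7.27 -0.44  0.03] 24.8
(np.float64(0.5897), np.float64(-0.0476), 0.145, -37) -> [-8.19 -0.77  0.03] 29.8
(np.float64(0.5845), np.float64(-0.056), 0.145, -42) -> [-9.09 -1.18  0.03] 34.8
(np.float64(0.5786), np.float64(-0.0639), 0.145, -47) -> [-9.95 -1.66  0.03] 39.8
(np.float64(0.572), np.float64(-0.0712), 0.145, -52) -> [-10.76  -2.23   0.03] 44.8
```

View pics/c22.png

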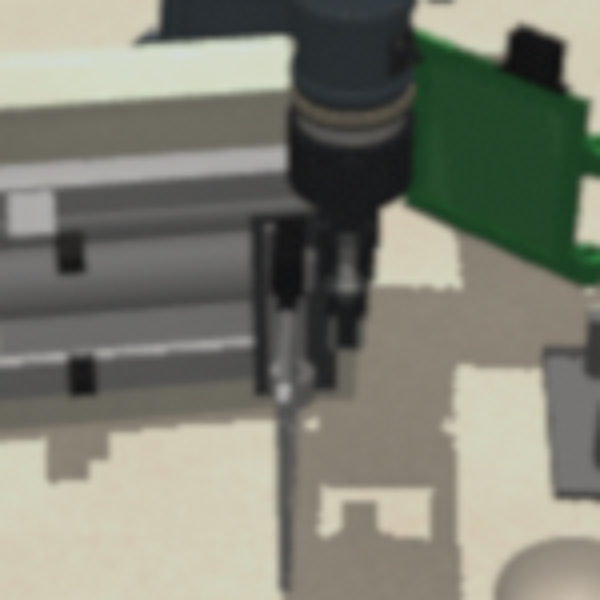

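Emit:
drive_tool(deltas=[-1.5,0,0,0,-2.4,0,0,0,-2.9,0,0,2.4,-3.4,0.1,0,4.8,-3.9,0.1,0,7.3,-4.4,0.1,0,9.8,-4.9,0,0,12.3,-5.3,0,0,14.8,-5.8,-0.1,0,17.3,-6.3,-0.2,0,19.8,-6.8,-0.3,0,22.3,-7.3,-0.4,0,24.8])

```text
t: 16.05
tcp_pos: [0.595, -0.0405, 0.1466]
tool_rot: [0.875, 0.484, 0.001, 0.002]
force: [-0.5, 0.3, -0.1]
finger_gap: 0.0
```

```bash
python3 -c "
from sw import *
go(*[wp(t) for t in(-36,-40,-44,-48,-52,-56,-60,-64,-68,-72,-76)])
s=snap('scene','sc13'); cv2.imwrite('pics/c23.png',cv2.resize(s['frame'][150:300,240:390,::-1],None,fx=4,fy=4))"
```

```text
t 16.05 tcp [ 0.595  -0.0405  0.1466] a -32.15 F [-0.5  0.3 -0.1] T [ 0.07  0.02 -0.01] gap 0.004 tz [ 0.004 -0.002 -1.   ]
(np.float64(0.5906), np.float64(-0.0459), 0.145, -36) -> [-0.69 -0.09  0.16] 3.85
(np.float64(0.5866), np.float64(-0.0527), 0.145, -40) -> [-1.48 -0.06  0.16] 7.85
(np.float64(0.5822), np.float64(-0.0592), 0.145, -44) -> [-2.26 -0.09  0.16] 11.85
(np.float64(0.5773), np.float64(-0.0654), 0.145, -48) -> [-3.05 -0.18  0.16] 15.85
(np.float64(0.572), np.float64(-0.0712), 0.145, -52) -> [-3.82 -0.32  0.16] 19.85
(np.float64(0.5663), np.float64(-0.0767), 0.145, -56) -> [-4.59 -0.51  0.15] 23.85
(np.float64(0.5602), np.float64(-0.0817), 0.145, -60) -> [-5.34 -0.76  0.15] 27.85
(np.float64(0.5538), np.float64(-0.0863), 0.145, -64) -> [-6.07 -1.05  0.15] 31.85
(np.float64(0.5471), np.float64(-0.0904), 0.145, -68) -> [-6.77 -1.4   0.15] 35.85
(np.float64(0.5401), np.float64(-0.0941), 0.145, -72) -> [-7.46 -1.8   0.15] 39.85
(np.float64(0.5328), np.float64(-0.0972), 0.145, -76) -> [-8.11 -2.25  0.14] 43.85
```

View pics/c23.png

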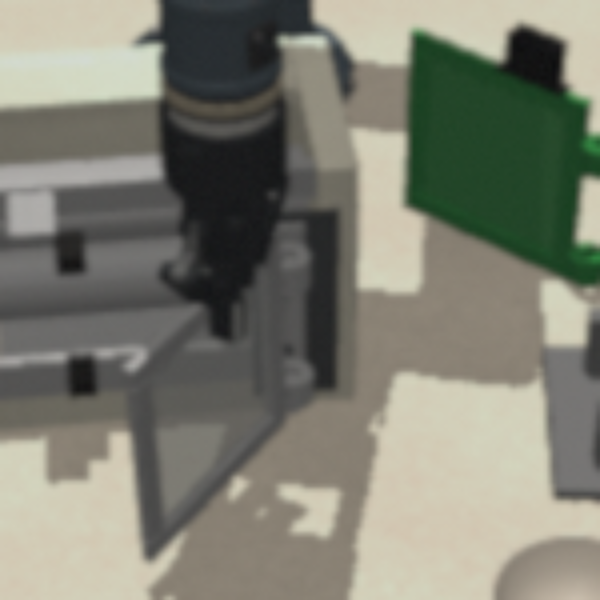

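Emit:
drive_tool(deltas=[-0.7,-0.1,0,3.9,-1.1,-0.1,0,5.9,-1.5,-0.1,0,7.9,-1.9,-0.1,0,9.9,-2.3,-0.1,0,11.9,-2.7,-0.1,0,13.9,-3.1,-0.2,0,15.9,-3.5,-0.3,0,17.9,-3.8,-0.3,0,19.9,-4.2,-0.4,0,21.9,-4.6,-0.5,0,23.9,-5,-0.6,0,25.9])

```text
t: 17.3
tcp_pos: [0.5628, -0.0805, 0.1465]
tool_rot: [0.962, 0.273, 0.001, 0.002]
force: [0.5, -0.1, -1.1]
finger_gap: -0.003
```

```bash
python3 -c "
from sw import *
go(*[wp(t) for t in(-60,-64,-68,-72,-76,-80,-82,-84,-86,-88)])"
```

```text
t 17.30 tcp [ 0.5628 -0.0805  0.1465] a -58.30 F [ 0.5 -0.1 -1.1] T [ 0.03 -0.01 -0.03] gap -0.024 tz [ 0.004 -0.002 -1.   ]
(np.float64(0.5602), np.float64(-0.0817), 0.145, -60) -> [-0.28 -0.04  0.15] 1.7
(np.float64(0.5538), np.float64(-0.0863), 0.145, -64) -> [-1.06  0.02  0.15] 5.7
(np.float64(0.5471), np.float64(-0.0904), 0.145, -68) -> [-1.85  0.02  0.15] 9.7
(np.float64(0.5401), np.float64(-0.0941), 0.145, -72) -> [-2.64 -0.04  0.15] 13.7
(np.float64(0.5328), np.float64(-0.0972), 0.145, -76) -> [-3.42 -0.16  0.14] 17.7
(np.float64(0.5254), np.float64(-0.0999), 0.145, -80) -> [-4.2  -0.32  0.14] 21.7
(np.float64(0.5216), np.float64(-0.101), 0.145, -82) -> [-4.58 -0.42  0.14] 23.7
(np.float64(0.5178), np.float64(-0.102), 0.145, -84) -> [-4.95 -0.54  0.14] 25.7
(np.float64(0.514), np.float64(-0.1029), 0.145, -86) -> [-5.32 -0.66  0.14] 27.7
(np.float64(0.5101), np.float64(-0.1036), 0.145, -88) -> [-5.69 -0.81  0.14] 29.7
```

Go to −80° first, look, then the last bit gently.

Emit:
drive_tool(deltas=[-0.4,0,0,2.5,-0.8,0,0,4.5,-1.2,0,0,6.5,-1.6,0,0,8.5,-2,0,0,10.5,-2.4,0,0,12.5,-2.8,-0.1,0,14.5,-3.2,-0.1,0,16.5,-3.6,-0.2,0,18.5,-3.9,-0.3,0,20,-4.2,-0.3,0,21.7,-4.2,-0.3,0,21.7])

```text
t: 18.5
tcp_pos: [0.525, -0.1002, 0.1464]
tool_rot: [0.996, 0.087, 0.002, 0.001]
force: [0.8, 0.1, -0.6]
finger_gap: -0.001
```

```bash
python3 -c "
from sw import *
go(*[wp(t) for t in(-82,-84,-86,-88,-90)])
s=snap('scene','sc14'); cv2.imwrite('pics/c24.png',cv2.resize(s['frame'][150:300,210:360,::-1],None,fx=4,fy=4))"
```

```text
t 18.50 tcp [ 0.525  -0.1002  0.1464] a -80.07 F [ 0.8  0.1 -0.6] T [ 0.05 -0.07  0.  ] gap -0.008 tz [ 0.003 -0.002 -1.   ]
(np.float64(0.5216), np.float64(-0.101), 0.145, -82) -> [-0.35  0.02  0.14] 1.93
(np.float64(0.5178), np.float64(-0.102), 0.145, -84) -> [-0.74  0.06  0.14] 3.93
(np.float64(0.514), np.float64(-0.1029), 0.145, -86) -> [-1.13  0.08  0.14] 5.93
(np.float64(0.5101), np.float64(-0.1036), 0.145, -88) -> [-1.53  0.08  0.14] 7.93
(np.float64(0.5062), np.float64(-0.1042), 0.145, -90) -> [-1.92  0.07  0.14] 9.93
```

View pics/c24.png

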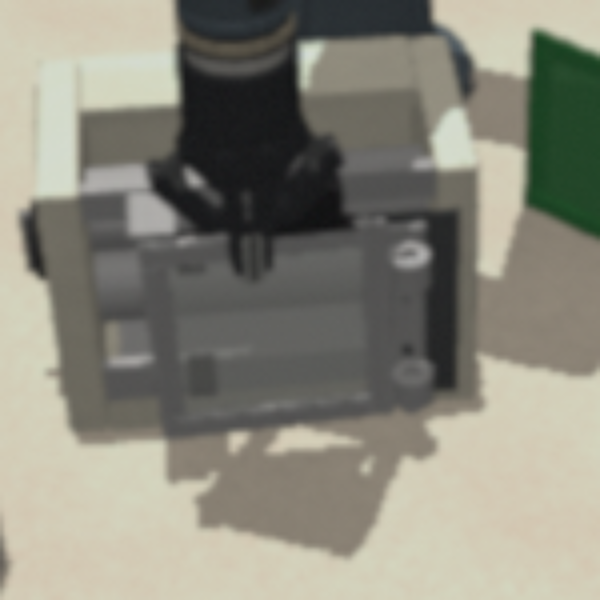

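```bash
python3 -c "
from h import *
s=load('sc14');P=cloud(s)
f=s['frame'].astype(int).sum(2)
st,R,a=cur();y0=st['tcp_pos'][1]
for lo,hi in((-.045,-.035),(-.035,-.025),(-.025,-.015),(-.015,0)):
  m=(P[...,1]-y0>lo)&(P[...,1]-y0<hi)&(abs(P[...,0]-.53)<.05)&(f<150)&(P[...,2]>.15)
  if m.sum(): print(lo,m.sum(),np.round(np.nanpercentile(P[m],5,axis=0),3))
m=(P[...,2]>.19)&(P[...,1]<-.14)&(P[...,1]>-.2)&(abs(P[...,0]-.49)<.03);print(m.sum(),np.round(np.nanpercentile(P[m],[5,50,95],axis=0),3))
"
```

```text
-0.045 107 [ 0.508 -0.145  0.253]
-0.035 249 [ 0.486 -0.134  0.241]
-0.025 282 [ 0.534 -0.125  0.239]
-0.015 444 [ 0.537 -0.114  0.227]
316 [[ 0.463 -0.195  0.193]
 [ 0.499 -0.162  0.212]
 [ 0.517 -0.141  0.536]]
```

Emit:
drive_tool(deltas=[-0.2,0,0,1,-0.4,0,0,2,-0.6,0,0,3,-0.8,0,0,4,-1,0,0,5,-1.1,0,0,6])

```text
t: 19.15
tcp_pos: [0.5202, -0.1025, 0.1472]
tool_rot: [0.999, 0.033, 0.008, 0.002]
force: [12.3, 3.4, -6.3]
finger_gap: 0.001
```

Emit:
drive_tool(deltas=[-0.1,0,0,0.7,-0.2,0,0,1.4,-0.3,0,0,2,-0.3,0,0,2])

```text
t: 19.55
tcp_pos: [0.52, -0.1033, 0.1477]
tool_rot: [1.0, 0.014, 0.011, 0.002]
force: [7.3, 0.9, -2.1]
finger_gap: 0.002
```

Emit:
drive_tool(deltas=[-0.1,0,0,0,-0.1,0,0,0])

```text
t: 19.75
tcp_pos: [0.5203, -0.1036, 0.1481]
tool_rot: [1.0, 0.013, 0.013, 0.003]
force: [5.5, -0.6, -1.6]
finger_gap: -0.001
```

```bash
python3 -c "
from sw import *
go(*[wp(t) for t in(-88,-90)])
s=snap('scene','sc15'); cv2.imwrite('pics/c25.png',cv2.resize(s['frame'][150:300,210:360,::-1],None,fx=4,fy=4))"
```

```text
t 19.75 tcp [ 0.5203 -0.1036  0.1481] a -88.46 F [ 5.5 -0.6 -1.6] T [ 0.02 -0.69 -0.13] gap -0.013 tz [ 0.025 -0.005 -1.   ]
(np.float64(0.5101), np.float64(-0.1036), 0.145, -88) -> [-1.03 -0.03  0.28] -0.46
(np.float64(0.5062), np.float64(-0.1042), 0.145, -90) -> [-1.42  0.02  0.27] 1.54
```

View pics/c25.png

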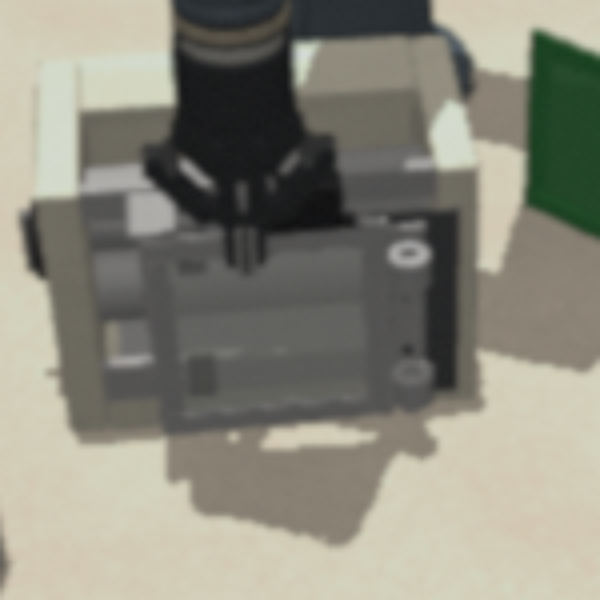

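```bash
cat > ang.py <<'E'
from h import *
import sys
s=load(sys.argv[1]);P=cloud(s)
v,u=np.mgrid[:480,:640]
m=(u>=240)&(u<=312)&(v>=205)&(v<=258)&(P[...,0]>.47)&(P[...,0]<.6)&(P[...,2]>.035)&(P[...,2]<.19)&(P[...,1]>-.19)&(P[...,1]<-.01)
q=P[m]
for y in np.arange(-.19,0,.015):
    w=q[(q[:,1]>y)&(q[:,1]<y+.015)&(q[:,2]<.15)]
    if len(w)>3: print('y %.3f n %d x med %.4f p90 %.4f'%(y+.0075,len(w),np.median(w[:,0]),np.percentile(w[:,0],90)))
E
python3 ang.py sc14; echo; python3 ang.py sc15
```

```text
y -0.167 n 152 x med 0.5086 p90 0.5114
y -0.152 n 183 x med 0.5061 p90 0.5097
y -0.137 n 177 x med 0.5044 p90 0.5076
y -0.122 n 178 x med 0.5034 p90 0.5072
y -0.107 n 173 x med 0.5024 p90 0.5062
y -0.092 n 176 x med 0.5019 p90 0.5046
y -0.077 n 176 x med 0.5006 p90 0.5044
y -0.062 n 171 x med 0.5001 p90 0.5030
y -0.047 n 179 x med 0.4983 p90 0.5019
y -0.032 n 174 x med 0.4980 p90 0.5015
y -0.017 n 174 x med 0.4994 p90 0.5024

y -0.167 n 154 x med 0.5048 p90 0.5072
y -0.152 n 182 x med 0.5026 p90 0.5063
y -0.137 n 178 x med 0.5006 p90 0.5042
y -0.122 n 179 x med 0.5003 p90 0.5046
y -0.107 n 178 x med 0.5001 p90 0.5036
y -0.092 n 174 x med 0.4992 p90 0.5027
y -0.077 n 175 x med 0.4988 p90 0.5019
y -0.062 n 171 x med 0.4981 p90 0.5015
y -0.047 n 177 x med 0.4975 p90 0.5017
y -0.032 n 171 x med 0.4970 p90 0.5002
y -0.017 n 176 x med 0.4988 p90 0.5017
```

Emit:
drive_tool(deltas=[0.5,0,0,0,1.5,0,0,0,4,0,0,0,7,0,0,0,7,0,-4,0,7,0,-9,0,7,0,-14,0,7,0,-14,0,7,0,-14,0])

```text
t: 20.7
tcp_pos: [0.5871, -0.1011, 0.2912]
tool_rot: [1.0, 0.014, 0.014, 0.003]
force: [-0.3, 0.3, -0.1]
finger_gap: -0.004
```

```bash
python3 -c "
from sw import *
go((.6,.25,.33,-88))
s=snap('scene','sc16'); cv2.imwrite('pics/c26.png',cv2.resize(s['frame'][150:300,210:360,::-1],None,fx=4,fy=4))
s=snap('top','top16'); cv2.imwrite('pics/c27.png',cv2.resize(s['frame'][200:350,290:440,::-1],None,fx=4,fy=4))"; python3 ang.py sc16
```

```text
t 20.70 tcp [ 0.5871 -0.1011  0.2912] a -88.45 F [-0.3  0.3 -0.1] T [-0.03 -0.03  0.03] gap -0.031 tz [ 0.027 -0.006 -1.   ]
(0.6, 0.25, 0.33, -88) -> [  2.35 -35.04  -4.06] -0.45
y -0.167 n 151 x med 0.5054 p90 0.5084
y -0.152 n 181 x med 0.5036 p90 0.5071
y -0.137 n 178 x med 0.5016 p90 0.5057
y -0.122 n 175 x med 0.5012 p90 0.5045
y -0.107 n 177 x med 0.5006 p90 0.5043
y -0.092 n 172 x med 0.4993 p90 0.5028
y -0.077 n 177 x med 0.4991 p90 0.5023
y -0.062 n 169 x med 0.4985 p90 0.5023
y -0.047 n 176 x med 0.4979 p90 0.5015
y -0.032 n 166 x med 0.4973 p90 0.5005
y -0.017 n 182 x med 0.4988 p90 0.5015
```

View pics/c26.png

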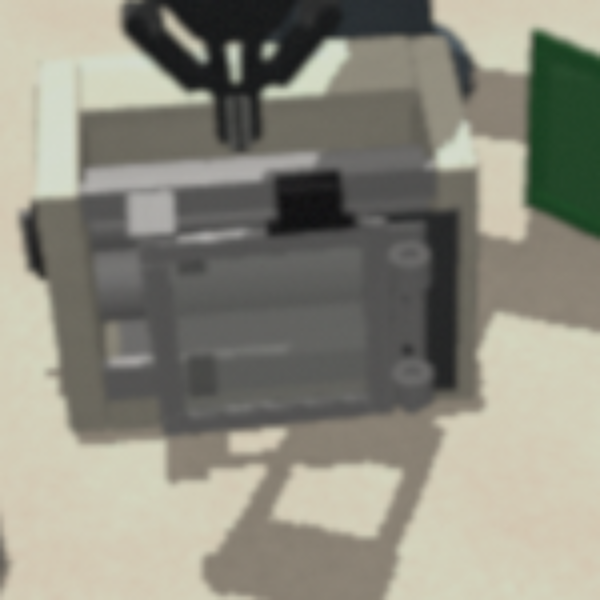

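View pics/c27.png

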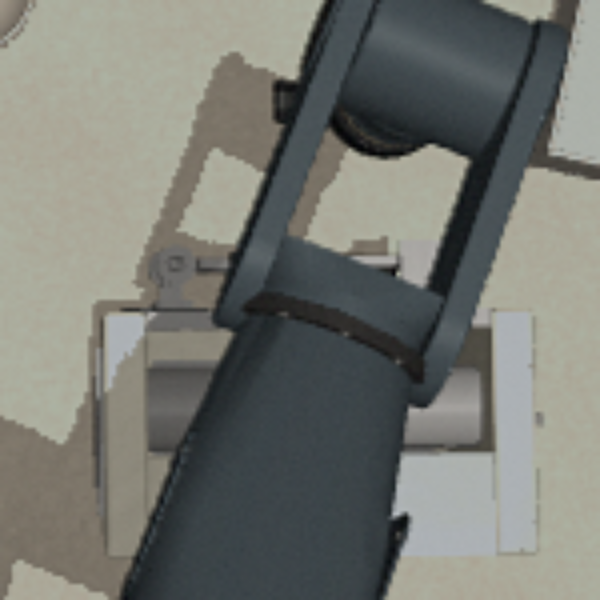

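```bash
python3 -c "
from sw import *
go((.52,-.4,.36,-88))"
```

```text
t 20.80 tcp [ 0.5855 -0.1006  0.2882] a -88.46 F [ 0.7 -0.7 -0.4] T [-0.01 -0.02  0.  ] gap -0.040 tz [ 0.022 -0.004 -1.   ]
(0.52, -0.4, 0.36, -88) -> [-7.2  29.78 -7.2 ] -0.46
```

Emit:
drive_tool(deltas=[0,0,-4,0,0,4,-7.2,0,-1,8,-7.2,0,-3,13,-7.2,0,-5,18,-7.2,0,-7,23,-7.2,0,-7.2,28,-7.2,0,-7.2,29.8,-7.2,0,-7.2,29.8,-7.2,0])

```text
t: 21.7
tcp_pos: [0.518, -0.4041, 0.3561]
tool_rot: [1.0, 0.011, 0.009, 0.001]
force: [0.2, 0.9, 0.3]
finger_gap: 0.004
```

```bash
python3 -c "
from sw import *
s=snap('top','top17'); cv2.imwrite('pics/c28.png',cv2.resize(s['frame'][240:300,300:440,::-1],None,fx=5.7,fy=5.7,interpolation=0))
snap('scene','sc17')
P=cloud(s);Z=P[...,2];v,u=np.mgrid[:480,:640]
m=(u>330)&(u<400)&(v>255)&(v<280)&(abs(Z-.200)<.007)
pts=[]
for c in range(336,400):
    r=np.where(m[:,c])[0]
    if 1<=len(r)<7: pts.append([*ray(s,c,r.mean(),.2)[:2],len(r)])
pts=np.array(pts);print(len(pts),np.round(np.c_[pts[:,1],pts[:,0]][::6],4).tolist())
p=np.polyfit(pts[:,1],pts[:,0],1);print('door slope deg',np.degrees(np.arctan(p[0])))
g=(abs(Z-.215)<.006)&(v>265)&(v<300)
f=[]
for c in range(318,420):
    r=np.where(g[:,c])[0]
    if len(r): f.append(ray(s,c,r.min()-.5,.215)[:2])
f=np.array(f); ok=(f[:,0]<.47)&(f[:,0]>.45); pf=np.polyfit(f[ok,1],f[ok,0],1);print('front slope',np.degrees(np.arctan(pf[0])))
for y in(.0,-.05,-.1,-.15):print(y,'door mid - front mm',1000*(np.polyval(p,y)-np.polyval(pf,y)))
"; python3 ang.py sc17
```

```text
35 [[-0.0103, 0.4908], [-0.0272, 0.4913], [-0.0921, 0.493], [-0.109, 0.4935], [-0.1259, 0.494], [-0.1429, 0.4944]]
door slope deg 0.8301915316419384
front slope -2.3374016813696636
0.0 door mid - front mm 38.22062015114841
-0.05 door mid - front mm 35.455190576984045
-0.1 door mid - front mm 32.689761002819615
-0.15 door mid - front mm 29.924331428655304
y -0.167 n 156 x med 0.5056 p90 0.5084
y -0.152 n 183 x med 0.5031 p90 0.5070
y -0.137 n 175 x med 0.5017 p90 0.5052
y -0.122 n 172 x med 0.5012 p90 0.5044
y -0.107 n 179 x med 0.5006 p90 0.5046
y -0.092 n 177 x med 0.4996 p90 0.5036
y -0.077 n 179 x med 0.4988 p90 0.5030
y -0.062 n 173 x med 0.4985 p90 0.5024
y -0.047 n 177 x med 0.4981 p90 0.5014
y -0.032 n 174 x med 0.4974 p90 0.4999
y -0.017 n 176 x med 0.4992 p90 0.5022
```

View pics/c28.png

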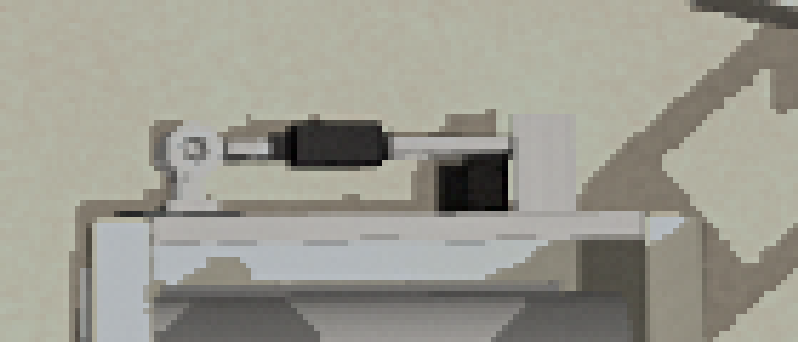

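```bash
python3 -c "
from sw import *
go((.585,-.103,.30,-88),(.545,-.103,.148,-88))"
```

```text
t 21.80 tcp [ 0.519  -0.3998  0.3571] a -88.53 F [ 0.2  0.1 -1.5] T [ 0.04 -0.09 -0.04] gap 0.001 tz [ 0.018  0.001 -1.   ]
(0.585, -0.103, 0.3, -88) -> [  7.25 -29.5    5.85] -0.53
(0.545, -0.103, 0.148, -88) -> [  2.98 -29.6   20.98] -0.53
```

Emit:
drive_tool(deltas=[3,-5,0,-0.5,6,-9,0,-0.5,7.2,-14,0,-0.5,7.2,-19,2,-0.5,7.2,-24,4,-0.5,7.2,-28,5.8,-0.5,7.2,-29.5,5.8,-0.5,7.2,-29.5,5.8,-0.5,7.2,-29.5,5.8,-0.5])

```text
t: 22.7
tcp_pos: [0.5841, -0.1012, 0.3004]
tool_rot: [1.0, 0.019, 0.009, -0.0]
force: [-0.4, -0.7, -0.5]
finger_gap: 0.001
```

```bash
python3 -c "
from sw import *
go((.575,-.103,.148,-88),(.53,-.103,.148,-88))"
```

```text
t 22.70 tcp [ 0.5841 -0.1012  0.3004] a -87.85 F [-0.4 -0.7 -0.5] T [ 0.01  0.04 -0.05] gap 0.007 tz [ 0.017  0.001 -1.   ]
(0.575, -0.103, 0.148, -88) -> [-1.17  0.14 15.22] 0.15
(0.53, -0.103, 0.148, -88) -> [-5.67 -0.02 15.15] 0.15
```

Emit:
drive_tool(deltas=[-0.5,0.1,4,0,-1,0.1,8,0,-1.2,0.1,12,0,-1.2,0.1,15,0,-1.2,0.1,15.1,0,-2.5,0.1,15.1,0,-4,0,15.1,0,-5,0,15.1,0,-5.5,0,15.1,0,-5.7,0,15.1,0,-5.7,0,15.1,0])

```text
t: 23.8
tcp_pos: [0.5303, -0.1037, 0.1491]
tool_rot: [1.0, 0.019, 0.009, 0.0]
force: [-0.0, 0.7, 0.0]
finger_gap: 0.001
```

```bash
python3 -c "
from sw import *
go((.52,-.103,.148,-88))"
```

```text
t 23.80 tcp [ 0.5303 -0.1037  0.1491] a -87.87 F [-0.   0.7  0. ] T [-0.02  0.04 -0.03] gap 0.012 tz [ 0.019  0.    -1.   ]
(0.52, -0.103, 0.148, -88) -> [-1.03 -0.11  0.09] 0.13
```

Emit:
drive_tool(deltas=[-0.2,0,0,0,-0.4,0,0,0,-0.6,0,0,0,-0.7,0,0,0,-0.8,0,0,0,-0.8,0,0,0])

```text
t: 24.4
tcp_pos: [0.5221, -0.1039, 0.1489]
tool_rot: [1.0, 0.019, 0.009, 0.0]
force: [-0.2, 0.7, -0.0]
finger_gap: 0.005
```

Emit:
drive_tool(deltas=[-0.05,0,0,0,-0.1,0,0,0,-0.1,0,0,0])

```text
t: 24.7
tcp_pos: [0.5211, -0.1039, 0.1489]
tool_rot: [1.0, 0.019, 0.009, 0.0]
force: [-0.0, -0.7, 0.8]
finger_gap: 0.002
```

Emit:
drive_tool(deltas=[-0.05,0,0,0,-0.1,0,0,0,-0.1,0,0,0])

```text
t: 25.0
tcp_pos: [0.5204, -0.1041, 0.149]
tool_rot: [1.0, 0.018, 0.01, 0.0]
force: [0.9, -0.7, 0.6]
finger_gap: -0.002
```

Emit:
drive_tool(deltas=[-0.05,0,0,0,-0.1,0,0,0,-0.1,0,0,0])

```text
t: 25.3
tcp_pos: [0.5204, -0.1042, 0.1491]
tool_rot: [1.0, 0.018, 0.011, 0.0]
force: [3.4, -0.2, -1.0]
finger_gap: -0.003
```

Emit:
drive_tool(deltas=[-0.1,0,0,0,-0.1,0,0,0,-0.1,0,0,0])

```text
t: 25.6
tcp_pos: [0.5203, -0.1044, 0.1494]
tool_rot: [1.0, 0.018, 0.012, 0.0]
force: [5.4, 0.7, -1.5]
finger_gap: -0.001
```

Emit:
drive_tool(deltas=[0,0,0,0,0,0,0,0,0,0,0,0])

```text
t: 25.9
tcp_pos: [0.5204, -0.1046, 0.1495]
tool_rot: [1.0, 0.018, 0.012, 0.001]
force: [4.4, -0.0, 0.1]
finger_gap: 0.003
```

```bash
python3 -c "
from sw import *
go();snap('scene','sc18')"; python3 ang.py sc18
```

```text
t 25.90 tcp [ 0.5204 -0.1046  0.1495] a -87.92 F [ 4.4 -0.   0.1] T [ 0.1  -0.51 -0.12] gap 0.024 tz [ 0.023 -0.001 -1.   ]
y -0.167 n 156 x med 0.5043 p90 0.5072
y -0.152 n 185 x med 0.5023 p90 0.5058
y -0.137 n 178 x med 0.5008 p90 0.5037
y -0.122 n 178 x med 0.5003 p90 0.5038
y -0.107 n 178 x med 0.4998 p90 0.5034
y -0.092 n 176 x med 0.4993 p90 0.5025
y -0.077 n 173 x med 0.4986 p90 0.5022
y -0.062 n 174 x med 0.4979 p90 0.5018
y -0.047 n 175 x med 0.4977 p90 0.5013
y -0.032 n 173 x med 0.4970 p90 0.5004
y -0.017 n 175 x med 0.4983 p90 0.5015
```

Emit:
drive_tool(deltas=[0.03,0,0,0,0.06,0,0,0,0.09,0,0,0,0.12,0,0,0,0.15,0,0,0,0.18,0,0,0,0.21,0,0,0,0.25,0,0,0,0.3,0,0,0,0.35,0,0,0,0.4,0,0,0,0.5,0,0,0])

```text
t: 27.15
tcp_pos: [0.5254, -0.1044, 0.1496]
tool_rot: [1.0, 0.018, 0.012, 0.001]
force: [0.2, -0.5, 0.0]
finger_gap: -0.002
```

Emit:
drive_tool(deltas=[1,0,0,0,3,0,0,0,6,0,0,0,6,0,0,0,6,0,-4,0,6,0,-9,0,6,0,-14,0,6,0,-18,0,6,0,-18,0])

```text
t: 28.05
tcp_pos: [0.5847, -0.1033, 0.3384]
tool_rot: [1.0, 0.018, 0.018, 0.003]
force: [-0.3, -0.1, -0.8]
finger_gap: -0.003
```

```bash
python3 -c "
from sw import *
go();s=snap('scene','sc19');snap('top','top19')
f=np.hstack([s['frame'][100:340,:,::-1]]);cv2.imwrite('pics/c29.png',s['frame'][:,:,::-1])"; python3 ang.py sc19
```

```text
t 28.05 tcp [ 0.5847 -0.1033  0.3384] a -87.91 F [-0.3 -0.1 -0.8] T [-0.02 -0.   -0.01] gap -0.025 tz [ 0.037 -0.006 -0.999]
y -0.167 n 155 x med 0.5043 p90 0.5078
y -0.152 n 182 x med 0.5026 p90 0.5064
y -0.137 n 177 x med 0.5009 p90 0.5041
y -0.122 n 174 x med 0.5006 p90 0.5038
y -0.107 n 174 x med 0.4999 p90 0.5045
y -0.092 n 177 x med 0.4997 p90 0.5031
y -0.077 n 173 x med 0.4982 p90 0.5018
y -0.062 n 170 x med 0.4987 p90 0.5015
y -0.047 n 176 x med 0.4974 p90 0.5012
y -0.032 n 169 x med 0.4973 p90 0.5005
y -0.017 n 177 x med 0.4992 p90 0.5019
```

View pics/c29.png

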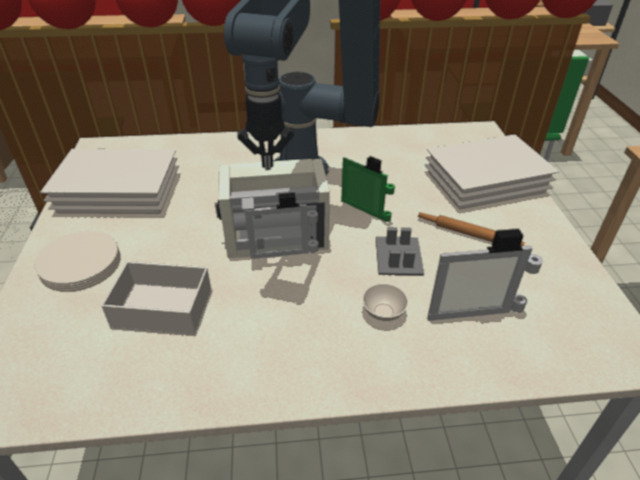

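The full view shows the door hung and shut at about (280, 228). After the slow release it is still where it was when pressed. The tub, bowl, rolling pin and look-alike doors are where they started, and the tool is clear.

```bash
python3 -c "
from station import manip
print(manip.sign_off())"
```

```text
the job is handed in; nothing more can be done
None
```

The guard door is back on its hinge pins, swung shut against the stop and let go. I handed the job in at about 28 s with the robot touching nothing.

**How it went:**
- **Picking up:** My first grasp missed because the fingertips sit about 37 mm higher than the reported tool position. They shut in the air just above the grip block with no contact force. I corrected for this and lifted the door on the second try.
- **Hanging:** I found the pin's sideways offset in the top camera picture, with the pin tip visible through the knuckle bore. Lowering showed almost no side force. The door's weight came off at the expected home height, and I stopped with the tool pressing down about 5 to 6 N.
- **Shutting:** I pushed the door shut with closed fingers, peaking at about 12 N against the bumpers. It sprang back roughly 0.5 to 0.8 mm when I let go, so I closed it again at about 5 N and withdrew slowly.

**Last checks:**
- **Hinge:** The upper knuckle's top measured 169 mm above the table against 169 mm expected; I took this after letting go but before the swing.
- **Shut position:** After the slow withdrawal, the free edge was where it had been while pressed, to within about 0.3 mm.
- **Other items:** The tub, bowl, rolling pin and look-alike doors look unmoved in the final picture.

**Disagreement:** Two angle readings of the shut door did not match. The scene camera put it within about 0.5° of parallel to the machine's front. The coarser top-camera fit, taken before the second closing, differed by about 3°. I trusted the scene camera and the firm stop, which came at the same point on both pushes.

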